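Strip a small controller into its parts trays

ROBOT

A 7-joint arm with a two-finger parallel gripper is mounted at the origin on the work surface. World frame = base frame: x ahead of the robot, y to its left, z up, the work surface at z = 0. Lengths are in m, angles in rad, forces in N, time in s.
With the tool pointing down it reaches from about 0.4 to 0.85 m from the base axis. Payload 4.4 kg.
Tool frame: the origin (TCP) lies between the finger pads; the fingertips stand 19 mm ahead of it and the grasp point (between the pads) is the TCP (r.tip_extent is the z of the fingertips in the tool frame, in m); z points along the fingers, y is the direction in which the jaws open and shut (so a half turn about z gives the same grasp; the last joint's range is limited). The gripper opens to 94 mm and grips with 3 to 60 N. Pads are 16 mm wide; open, the fingers measure 119 mm over their backs; the gripper's body (75 mm by 177 mm) begins 78 mm behind the grasp point.
Start: joints at [-1.241, 0.628, 0.038, 1.517, -0.027, 0.996, -0.02], TCP at [0.251, 0.6, 0.224] pointing down, gripper open.
Joint ranges: [-3.06, 3.06], [-0.37, 2.12], [-1.25, 1.32], [0.18, 2.47], [-1.1, 4.24], [0.23, 1.98], [-2.94, 2.94]. Speed limits (rad/s): [2.57, 2.57, 3.14, 3.14, 3.14, 3.14, 3.14].

INTERFACE

Orientations are given as a rotation vector (axis times angle).
In Python, from bench import r gives the robot as it stands.
- The arm moves only by the tool send_rows, never from a script. Its argument "rows" is a list of rows, each an object of numbers: "x", "y", "z": the shift along the tool's x, y, z in m; "turn": the turn about the tool's z in degrees; "grip": the closure, from 0 (fully open) to 1 (shut). A call has exactly 10 rows; each row shifts and turns the pose as measured when the row begins, along the tool's axes as they then stand; what a row does not reach is not made up. A row lasts 1/12 s, in which the tool goes at most 41.7 mm and 7.16 degrees, less where a joint would pass 70% of its speed; a pose out of reach is approached as far as the arm can. A call with a gripper value outside its range is refused whole. The fingers move at their own pace and stop on an object; "squeeze" is the grip in N (left out, the last holds). Time passes only in rows, so rows that do not move let the fingers close, or fill a call up. It gives the time, the measured TCP pose, the force and the opening at its end, in the units of the state.
- r.read_state(): the state, without advancing time (a new reading comes with each control period).
- r.capture(name): name is "scene" or "top" or "wrist"; returns (picture, depth): 400x640x3 uint8, blue, green, red; 400x640 float32, m along the optical axis (not along the pixel's ray), 0 where there is no reading.
- r.calibration(name): a dict with "vfov" (degrees; the focal length in pixels is half the picture's height over the tangent of half this angle, whatever the lens; pixels are square), "cx", "cy" (the principal point, pixels), "k1" (the pictures are not rectified: a ray, as slopes to the right and down, at radius r is drawn at 1 + k1 r^2 times it, then the intrinsics apply), "R" (3x3) and "t" (3): a world point X has camera coordinates R X + t; the wrist camera has in their place "T_tool_cam" (4x4, takes a point from camera to tool coordinates, whose origin is the TCP and whose axes are the flange's). Camera axes: x right, y down, z forward; pixel columns grow to the right and rows downward; lengths in m; the calibration is good to about 2 mm. A picture is of the moment at which its call begins: read the wrist's pose just before it. calibration takes no time and is no camera call.
- r.job_done(): hands the job in, once; it reports no verdict.
The state is a dict: "time": time; "qpos": joint angles; "joint_velocities": joint speeds; "effort": joint torques, N m; "position": TCP position; "ee_rot": TCP orientation; "contact_force": force on the tool from outside, world axes, zero at the start; "ft_torque": the same for the moment, N m; "width": finger opening in m.
Only numpy, scipy, OpenCV 4.12 (cv2) and the standard library are available. Lean on these libraries where they do the work, as an engineer would, in place of code of your own. Each camera call takes 0.05 s, during which the arm holds its last target.

TASK

The screws are already out of this small fan-cooled controller: take the stack apart from the top down, one part at a time (fan, heat sink, processor module, power supply), and lay each part in the parts tray whose recess fits it, flat on the recess floor, right way up and square with the recess. Set the parts down rather than dropping them, and leave the flux bottle and the solder reel standing where they are.

Things in the scene. Friction and masses are not known exactly. Their poses are not given: they have to be found in the camera images.
- fan_center (a point): Square black cooling fan with round throat, hub and blades, 40 x 40 x 28 (height) mm, about 0.05 kg, lying flat on top of the stack. This point is its centre, half-way up; x and y along its sides, z up. The four parts only rest on one another, centred within about 2 mm and 0.05 rad, each wider than the one above it: fingers beside a part have room only down to the top of the part below, which lies as deep as the part is high. Nothing holds them together.
- sink_center (a point): Aluminium heat sink with upright fins along its length, 70 long x 50 wide x 30 high mm, about 0.14 kg, second from the top, under the fan. Its outer fins are flat walls, to be gripped across the 50 mm width. This point is its centre, half-way up; x along its length, y across its width, z up.
- cpu_center (a point): Processor module: green board and copper lid in an aluminium frame, 100 long x 60 wide x 30 high mm, about 0.18 kg, third from the top, under the heat sink, its connectors showing at both ends. The long sides are flat walls, to be gripped across the 60 mm width. This point is its centre, half-way up; x along its length, y across its width, z up.
- psu_center (a point): Power supply: flat aluminium case, 130 long x 66 wide x 30 high mm (the last 13 mm at each end are a lower step with black screw-terminal strips), about 0.36 kg, bottom of the stack, standing on the bench (z = 0). The long sides are flat walls, to be gripped across the 66 mm width. This point is its centre, half-way up; x along its length, y across its width, z up.
- fan_tray_floor (a point): Tray for the fan: fixed low black parts tray, 66 x 66 mm outside, with one grey-floored square recess of 54 x 54 mm (the fan with 7 mm to spare all round). Recess floor 3 mm above the bench, rim 4 mm higher and 6 mm wide, with a 40 mm finger gap in the middle of each of the four sides. This point is the centre of the recess floor; x along the side of the recess, z up.
- sink_tray_floor (a point): Tray for the heat sink: fixed low black parts tray, 96 x 76 mm outside, with one grey-floored recess of 84 x 64 mm (the heat sink with 7 mm to spare all round). Recess floor 3 mm above the bench, rim 4 mm higher and 6 mm wide, with a 40 mm finger gap in the middle of each long side. This point is the centre of the recess floor; x along the length of the recess, z up.
- cpu_tray_floor (a point): Tray for the processor module: fixed low black parts tray, 126 x 86 mm outside, with one grey-floored recess of 114 x 74 mm (the processor module with 7 mm to spare all round). Recess floor 3 mm above the bench, rim 4 mm higher and 6 mm wide, with a 40 mm finger gap in the middle of each long side. This point is the centre of the recess floor; x along the length of the recess, z up.
- psu_tray_floor (a point): Tray for the power supply: fixed low black parts tray, 156 x 92 mm outside, with one grey-floored recess of 144 x 80 mm (the power supply with 7 mm to spare all round). Recess floor 3 mm above the bench, rim 4 mm higher and 6 mm wide, with a 40 mm finger gap in the middle of each long side. This point is the centre of the recess floor; x along the length of the recess, z up.
- flux_center (a point): Small amber flux bottle with black cap, 38 mm across, 75 mm high, standing loose among the trays; this point is its centre, half-way up. Not to be disturbed.
- reel_center (a point): Reel of solder standing on its flange, black flanges 54 mm across, 45 mm high, loose among the trays; this point is its centre, half-way up. Not to be disturbed.
There are look-alikes about, which are no part of the job. What is shaped like the part that bears cpu_tray_floor but green, orange or turquoise is not meant.

How it is judged:
By the outcome, as a careful person would: the job done as asked, in the order asked, and still so for the second after the job is handed in, with the robot touching nothing.
It also fails if it takes over 120 s, if anything falls off the work surface, if the arm or the gripper's body presses on something with over 40 N, if the wrist force passes 120 N, or if a joint passes its speed limit or range.

## Working session

There is one attempt and no reset: what is moved stays moved. The work goes in short steps, Python scripts to look and compute and a tool call to move; the robot and the scene stay as the last step left them, time stands still between calls to the robot, and variables do not carry over. Pictures are saved under pics/ and viewed, and the job is handed in when it is done.

Besides the shell and the picture viewer there is one more tool, called after "Emit:" as a command line: name --argument value ..., lists and objects as JSON in quotes. send_rows: Moves the arm, as the interface text tells. Its arguments: {"type":"object","properties":{"rows":{"type":"array","items":{"type":"object","properties":{"x":{"type":"number"},"y":{"type":"number"},"z":{"type":"number"},"turn":{"type":"number"},"grip":{"type":"number"}}}},"squeeze":{"type":"number"}},"required":["rows"]}

```bash
mkdir -p pics; ls; cat > h.py <<'E'
import numpy as np, cv2
from scipy.spatial.transform import Rotation as Ro
from bench import r
def K(name):
    c=r.calibration(name); f=200/np.tan(np.radians(c['vfov'])/2)
    return c,f
def ray(name,u,v,pose=None):
    c,f=K(name)
    xd=(np.array(u,float)-c['cx'])/f; yd=(np.array(v,float)-c['cy'])/f
    x,y=xd,yd
    for _ in range(20):
        s=1+c['k1']*(x*x+y*y); x,y=xd/s,yd/s
    d=np.stack([x,y,np.ones_like(x)],-1)
    if 'R' in c:
        R=np.array(c['R']);t=np.array(c['t']); return -R.T@t, d@R
    T=np.array(c['T_tool_cam']); p,rot=pose
    Rw=Ro.from_rotvec(rot).as_matrix()
    return Rw@T[:3,3]+p, d@(Rw@T[:3,:3]).T
def onplane(name,u,v,z,pose=None):
    o,d=ray(name,u,v,pose); s=(z-o[2])/d[...,2]
    return o+d*s[...,None] if np.ndim(s) else o+d*s
def cloud(name,dep,pose=None):
    v,u=np.mgrid[0:400,0:640]
    o,d=ray(name,u,v,pose)
    return o+d*dep[...,None]
def st():
    s=r.read_state(); return np.array(s['position']),np.array(s['ee_rot'])
E
python3 - <<'E'
from h import *
s=r.read_state(); print({k:np.round(v,3) for k,v in s.items()}, r.tip_extent)
for n in ['scene','top','wrist']:
    c=r.calibration(n); print(n,{k:np.round(v,4).tolist() for k,v in c.items()})
    p,d=r.capture(n); cv2.imwrite(f'pics/{n}0.png',p); np.save(f'{n}0.npy',d)
E
```

```text
pics
{'time': np.float64(0.0), 'qpos': array([-1.241,  0.629,  0.038,  1.518, -0.027,  0.996, -0.02 ]), 'joint_velocities': array([-0.001,  0.003,  0.   , -0.001, -0.001,  0.001, -0.   ]), 'effort': array([ 1.0000e-03, -5.4975e+01,  1.1440e+00, -1.8663e+01, -5.2000e-02,
        2.4000e-02,  0.0000e+00]), 'position': array([0.25 , 0.599, 0.224]), 'ee_rot': array([-6.18e-01, -3.08e+00,  3.00e-03]), 'contact_force': array([0.283, 0.116, 0.205]), 'ft_torque': array([ 0.035, -0.019, -0.025]), 'width': np.float64(0.094)} 0.019
scene {'vfov': 56.9107, 'cx': 320.7515, 'cy': 200.0036, 'k1': -0.0752, 'R': [[-0.1114, 0.9938, -0.0016], [0.6919, 0.0765, -0.718], [-0.7134, -0.0811, -0.6961]], 't': [0.075, -0.2294, 1.3079]}
top {'vfov': 55.7032, 'cx': 324.6091, 'cy': 205.687, 'k1': -0.0137, 'R': [[-0.0235, -0.9993, 0.0273], [-0.9959, 0.021, -0.0885], [0.0878, -0.0293, -0.9957]], 't': [-0.0437, 0.4192, 0.9038]}
wrist {'vfov': 60.8836, 'cx': 321.4172, 'cy': 206.8675, 'k1': 0.0076, 'T_tool_cam': [[0.0012, -0.9706, -0.2408, 0.0694], [1.0, 0.0014, -0.0005, 0.0004], [0.0008, -0.2408, 0.9706, -0.1599], [0.0, 0.0, 0.0, 1.0]]}
```

View pics/scene0.png

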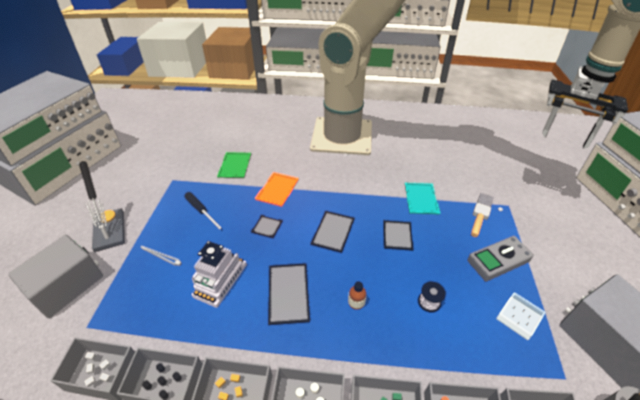

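View pics/top0.png

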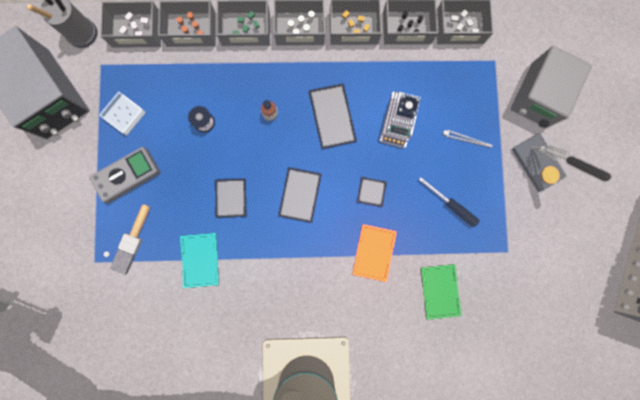

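View pics/wrist0.png

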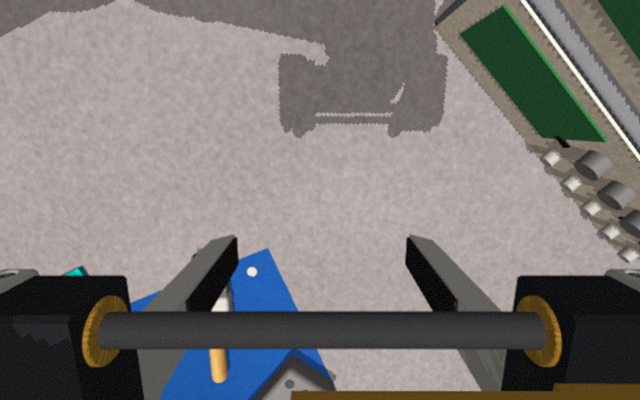

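Top view: the stack is at about (403,118). The grey-floored black trays are fan (372,192), cpu (300,195), sink (230,198) and psu (332,116). The flux bottle is at (268,112) and the reel at (201,120). The turquoise (199,260), orange (374,252) and green (440,291) plates are look-alikes. Next I measure all of these.

```bash
python3 - <<'E'
from h import *
p=cv2.imread('pics/top0.png'); d=np.load('top0.npy')
P=cloud('top',d)
hsv=cv2.cvtColor(p,cv2.COLOR_BGR2HSV)
blue=((hsv[...,0]>100)&(hsv[...,0]<125)&(hsv[...,1]>120)).astype(np.uint8)
mat=cv2.morphologyEx(blue,cv2.MORPH_CLOSE,np.ones((61,61)))
non=((mat==1)&(blue==0)).astype(np.uint8)
non[:, :]=cv2.morphologyEx(non,cv2.MORPH_OPEN,np.ones((3,3)))
n,l,s,c=cv2.connectedComponentsWithStats(non)
for i in range(1,n):
    if s[i,4]<150: continue
    m=l==i
    cs,_=cv2.findContours(m.astype(np.uint8),cv2.RETR_EXTERNAL,cv2.CHAIN_APPROX_NONE)
    k=max(cs,key=len)[:,0,:]
    w=onplane('top',k[:,0],k[:,1],0.007)
    rr=cv2.minAreaRect((w[:,:2]*1000).astype(np.float32))
    # grey floor
    g=m&(hsv[...,1]<40)&(hsv[...,2]>110)
    out=''
    if g.sum()>100:
        kk=max(cv2.findContours(g.astype(np.uint8),cv2.RETR_EXTERNAL,cv2.CHAIN_APPROX_NONE)[0],key=len)[:,0,:]
        w=onplane('top',kk[:,0],kk[:,1],0.003); q=cv2.minAreaRect((w[:,:2]*1000).astype(np.float32)); out=np.round(np.hstack([q[0],q[1],q[2]]),1)
    print(np.round(c[i]),s[i,4],'outer',np.round(np.hstack([rr[0],rr[1],rr[2]]),1),'floor',out,'zmed',np.round(np.median(P[m][:,2]),4), 'zmax',np.round(P[m][:,2].max(),4))
# stack heights
sub=P[85:160,370:435]
for lo,hi in [(.108,.13),(.08,.1),(.05,.07),(.02,.04)]:
    mm=(P[...,2]>lo)&(P[...,2]<hi); mm[:, :370]=0; mm[:,435:]=0;mm[:80]=0;mm[165:]=0
    if mm.sum()<5: print('none',lo);continue
    q=P[mm]; rr=cv2.minAreaRect((q[:,:2]*1000).astype(np.float32)); print(lo,mm.sum(),np.round(np.hstack([rr[0],rr[1],rr[2]]),1),np.median(q[:,2]))
ps=cv2.imread('pics/scene0.png')
cv2.imwrite('pics/c1.png',cv2.resize(p[80:240,180:440],None,fx=3,fy=3,interpolation=cv2.INTER_CUBIC))
cv2.imwrite('pics/c2.png',cv2.resize(ps[190:330,180:330],None,fx=4,fy=4,interpolation=cv2.INTER_CUBIC))
E
```

```text
[332. 116.] 2137 outer [647.3 -77.9 155.5  91.2  10.9] floor [648.4 -78.3 147.   85.2  11.4] zmed 0.0034 zmax 0.9381
[400. 119.] 1643 outer [ 636.4 -250.4   79.7  144.3   73.6] floor [ 636.9 -251.3   75.   136.5   73.5] zmed 0.0596 zmax 0.9381
[122. 113.] 1192 outer [662.1 448.   93.7  82.8  51.6] floor [660.3 445.7  76.2  76.6  51.5] zmed 0.0038 zmax 0.9381
[269. 110.] 292 outer [662.9  82.4  42.8  49.3  89.3] floor  zmed 0.0476 zmax 0.9381
[201. 119.] 477 outer [643.8 251.   68.8  53.2  45.5] floor [628.8 237.   17.6  42.6  42.8] zmed 0.0444 zmax 0.9381
[465. 138.] 319 outer [ 580.7 -418.8  129.7   20.8   70.4] floor [ 573.5 -450.8   61.     7.1   74.2] zmed 0.0031 zmax 0.9381
[126. 174.] 2097 outer [506.5 438.2  86.3 160.3  29.5] floor [509.5 441.7  74.4 154.4  29.3] zmed 0.0319 zmax 0.9381
[300. 195.] 1712 outer [448.4   7.7  84.9 125.6  77.9] floor [448.9   8.   79.2 118.5  78. ] zmed 0.0034 zmax 0.9381
[371. 192.] 686 outer [ 451.7 -170.8   65.7   66.    77.5] floor [ 452.5 -171.2   59.4   59.4   78.5] zmed 0.0035 zmax 0.9381
[453. 205.] 501 outer [ 425.8 -361.   183.9   25.3   49. ] floor  zmed 0.0215 zmax 0.9381
[230. 198.] 1132 outer [444.3 179.1  73.8  92.4  89.7] floor [4.447e+02 1.786e+02 8.760e+01 6.650e+01 1.000e-01] zmed 0.0037 zmax 0.9381
[132. 237.] 913 outer [361.3 412.   50.8 153.3  67.8] floor [325.2 429.   45.8  73.8  67.8] zmed 0.0179 zmax 0.9381
[376. 240.] 1064 outer [ 328.4 -178.8   94.3   77.2   76.9] floor  zmed 0.0037 zmax 0.9381
[199. 246.] 917 outer [327.9 255.5  61.2  89.6   0. ] floor  zmed 0.004 zmax 0.9381
0.108 277 [ 634.7 -244.4   41.5   43.6   74.1] 0.1163527129357893
0.08 232 [ 635.3 -245.8   50.8   71.3   74.6] 0.08992373326643383
0.05 326 [ 634.  -246.3   60.7  100.3   74.5] 0.059577905307990675
0.02 281 [ 635.3 -242.7   65.1  129.2   75.8] 0.028623987527225947
```

View pics/c1.png

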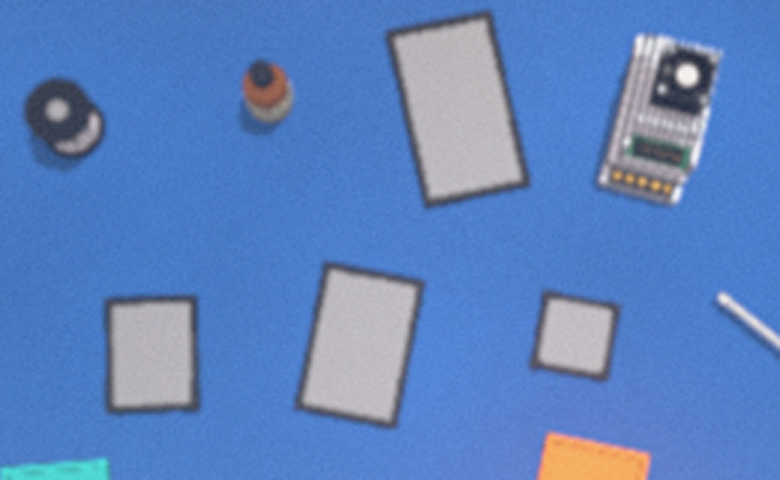

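View pics/c2.png

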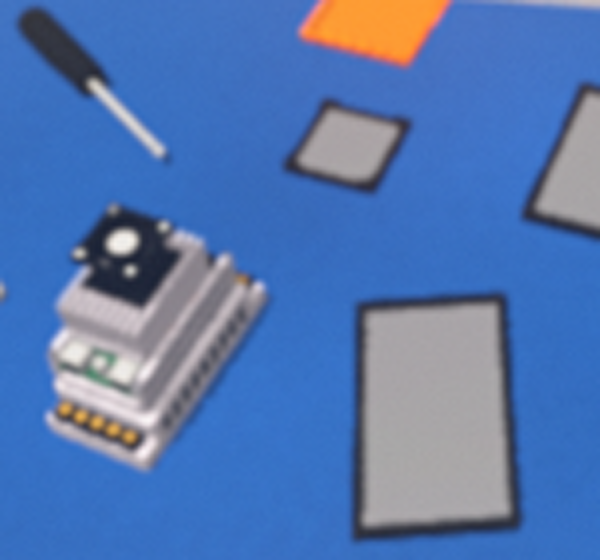

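The views agree. Each size matches its description: the stack layers at z 0.118/0.09/0.06/0.03 and the tray outlines within 3 mm. The coloured plates have no grey recess, so they're excluded. The stack's yaw is about -15.4°. Next I write a move planner and go above the stack.

```bash
cat >> h.py <<'E'
def plan(x,y,z,yaw):
    """yaw = world angle (deg) of tool y axis (mod 180). prints turn, then shift in turned tool frame"""
    p,rot=st(); R=Ro.from_rotvec(rot).as_matrix()
    cur=np.degrees(np.arctan2(R[1,1],R[0,1])); dy=(yaw-cur+90)%180-90
    turn=-dy
    R2=R@Ro.from_euler('z',turn,degrees=True).as_matrix()
    s=R2.T@(np.array([x,y,z])-p)
    S=r.read_state()
    print('t',round(float(S['time']),2),'pos',np.round(p*1000,1),'yawy',round(cur,2),'tilt',np.round(R[:,2],4),'w',round(float(S['width'])*1000,1),'F',np.round(S['contact_force'],1))
    print('TURN',round(turn,2),'then shift mm',np.round(s*1000,1),'| unturned',np.round(R.T@(np.array([x,y,z])-p)*1000,1))
    return s
E
python3 - <<'E'
from h import *
plan(.635,-.245,.28,74.6)
E
```

```text
t 0.15 pos [250.4 599.3 223.8] yawy 67.32 tilt [-5.0e-04 -1.3e-03 -1.0e+00] w 93.9 F [ 0.2 -0.   0. ]
TURN -7.28 then shift mm [-595.  -712.   -55.3] | unturned [-680.4 -630.9  -55.3]
```

Emit:
send_rows --rows '[{"z": -0.03,"turn": -7},{"x": -0.01,"y": -0.012,"z": -0.025},{"x": -0.022,"y": -0.026},{"x": -0.022,"y": -0.026},{"x": -0.022,"y": -0.026},{"x": -0.022,"y": -0.026},{"x": -0.022,"y": -0.026},{"x": -0.022,"y": -0.026},{"x": -0.022,"y": -0.026},{"x": -0.022,"y": -0.026}]'

```text
schema error: expected keys x, y, z, turn, grip
```

```bash
python3 - <<'E'
from h import *
plan(.635,-.245,.28,74.6); print(np.round(r.read_state()['qpos'],2))
E
```

```text
t 0.15 pos [250.4 599.3 223.8] yawy 67.32 tilt [-5.0e-04 -1.3e-03 -1.0e+00] w 93.9 F [ 0.2 -0.   0. ]
TURN -7.28 then shift mm [-595.  -712.   -55.3] | unturned [-680.4 -630.9  -55.3]
[-1.24  0.63  0.04  1.52 -0.03  1.   -0.02]
```

Emit:
send_rows --rows '[{"x": 0,"y": 0,"z": -0.03,"turn": -7,"grip": 0},{"x": -0.01,"y": -0.012,"z": -0.025,"turn": 0,"grip": 0},{"x": -0.022,"y": -0.026,"z": 0,"turn": 0,"grip": 0},{"x": -0.022,"y": -0.026,"z": 0,"turn": 0,"grip": 0},{"x": -0.022,"y": -0.026,"z": 0,"turn": 0,"grip": 0},{"x": -0.022,"y": -0.026,"z": 0,"turn": 0,"grip": 0},{"x": -0.022,"y": -0.026,"z": 0,"turn": 0,"grip": 0},{"x": -0.022,"y": -0.026,"z": 0,"turn": 0,"grip": 0},{"x": -0.022,"y": -0.026,"z": 0,"turn": 0,"grip": 0},{"x": -0.022,"y": -0.026,"z": 0,"turn": 0,"grip": 0}]'

```text
time: 0.98
position: [0.3697, 0.3349, 0.2769]
ee_rot: [-0.391, -3.111, 0.004]
contact_force: [0.5, 0.7, -0.1]
width: 0.0941
```

```bash
python3 - <<'E'
from h import *
plan(.635,-.245,.28,74.6); print(np.round(r.read_state()['qpos'],2))
E
```

```text
t 0.98 pos [369.7 334.9 276.9] yawy 75.66 tilt [-0.0061 -0.0019 -1.    ] w 94.1 F [ 0.5  0.7 -0.1]
TURN 1.06 then shift mm [-409.8 -488.6   -3.6] | unturned [-400.7 -496.1   -3.6]
[-0.81  0.35  0.03  1.86 -0.02  0.94  0.55]
```

Emit:
send_rows --rows '[{"x": -0.026,"y": -0.032,"z": 0,"turn": 1,"grip": 0},{"x": -0.026,"y": -0.031,"z": 0,"turn": 0,"grip": 0},{"x": -0.026,"y": -0.031,"z": 0,"turn": 0,"grip": 0},{"x": -0.026,"y": -0.031,"z": 0,"turn": 0,"grip": 0},{"x": -0.026,"y": -0.031,"z": 0,"turn": 0,"grip": 0},{"x": -0.026,"y": -0.031,"z": 0,"turn": 0,"grip": 0},{"x": -0.026,"y": -0.031,"z": 0,"turn": 0,"grip": 0},{"x": -0.026,"y": -0.031,"z": 0,"turn": 0,"grip": 0},{"x": -0.026,"y": -0.031,"z": 0,"turn": 0,"grip": 0},{"x": -0.026,"y": -0.031,"z": 0,"turn": 0,"grip": 0}]'

```text
time: 1.82
position: [0.5396, -0.0451, 0.2762]
ee_rot: [-0.412, -3.108, 0.002]
contact_force: [0.6, 0.1, -0.1]
width: 0.0943
```

```bash
python3 - <<'E'
from h import *
plan(.635,-.245,.28,74.6); print(np.round(r.read_state()['qpos'],2))
E
```

```text
t 1.82 pos [539.6 -45.1 276.2] yawy 74.88 tilt [-6.6e-03 -1.0e-04 -1.0e+00] w 94.3 F [ 0.6  0.1 -0.1]
TURN 0.28 then shift mm [-145.  -167.4   -4.4] | unturned [-144.2 -168.1   -4.4]
[-0.08  0.42  0.16  1.75 -0.08  0.98  1.42]
```

Emit:
send_rows --rows '[{"x": -0.026,"y": -0.031,"z": 0,"turn": 0,"grip": 0},{"x": -0.026,"y": -0.03,"z": 0,"turn": 0,"grip": 0},{"x": -0.026,"y": -0.03,"z": 0,"turn": 0,"grip": 0},{"x": -0.026,"y": -0.03,"z": 0,"turn": 0,"grip": 0},{"x": -0.018,"y": -0.021,"z": 0,"turn": 0,"grip": 0},{"x": -0.008,"y": -0.009,"z": 0,"turn": 0,"grip": 0},{"x": 0,"y": 0,"z": 0,"turn": 0,"grip": 0},{"x": 0,"y": 0,"z": 0,"turn": 0,"grip": 0},{"x": 0,"y": 0,"z": 0,"turn": 0,"grip": 0},{"x": 0,"y": 0,"z": 0,"turn": 0,"grip": 0}]'

```text
time: 2.65
position: [0.6256, -0.244, 0.2711]
ee_rot: [-0.431, -3.1, 0.008]
contact_force: [-1.3, 0.4, 0.9]
width: 0.0942
```

```bash
cat > look.py <<'E'
from h import *
import sys
def look(tag,layers):
    pose=st(); p,d=r.capture('wrist'); cv2.imwrite(f'pics/w_{tag}.png',p)
    P=cloud('wrist',d,pose)
    for lo,hi in layers:
        mm=((d>0)&(P[...,2]>lo)&(P[...,2]<hi)&(abs(P[...,0]-.635)<.12)&(abs(P[...,1]+.245)<.12)).astype(np.uint8)
        mm[300:]=0
        mm=cv2.morphologyEx(mm,cv2.MORPH_OPEN,np.ones((5,5)))
        if mm.sum()<50: print('none',lo);continue
        q=P[mm>0]; rr=cv2.minAreaRect((q[:,:2]*1000).astype(np.float32)); print(lo,mm.sum(),np.round(np.hstack([rr[0],rr[1],rr[2]]),1),np.round(np.median(q[:,2]),4))
E
python3 - <<'E'
from look import *
plan(.635,-.245,.28,74.6); print(np.round(r.read_state()['qpos'],2))
look('a',[(.108,.13),(.08,.1),(.05,.07),(.02,.04)])
E
```

```text
t 2.65 pos [ 625.6 -244.   271.1] yawy 74.18 tilt [-0.0127 -0.0032 -0.9999] w 94.2 F [-1.3  0.4  0.9]
TURN -0.42 then shift mm [-9.2  1.5 -9. ] | unturned [-9.2  1.6 -9. ]
[ 0.23  0.63  0.17  1.38 -0.1   1.15  1.71]
0.108 897 [ 634.7 -245.    39.8   39.7   74.3] 0.1163
none 0.08
0.05 407 [ 593.9 -235.8   39.7   11.    74.4] 0.0565
0.02 80 [ 575.3 -239.4   28.6    7.1   74.1] 0.0216
```

View pics/w_a.png

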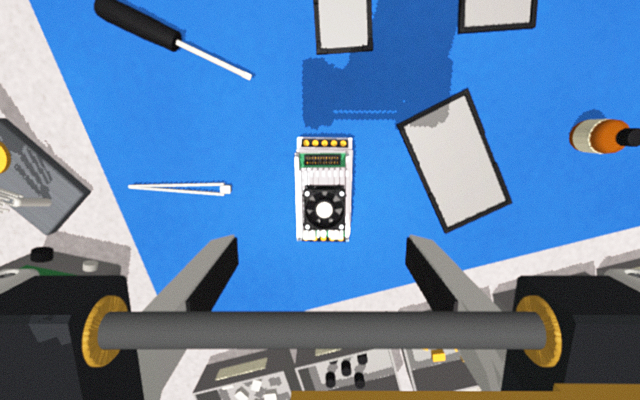

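The wrist view shows the stack under the gripper at (324,190), with the fan on top at (324,210). The wrist estimate for the fan is (634.7,-245.0) with yaw 74.3°, which agrees with the top view to 1 mm. I descend partway and watch for drift.

Emit:
send_rows --rows '[{"x": 0,"y": 0,"z": 0,"turn": 0,"grip": 0},{"x": -0.005,"y": 0,"z": 0.015,"turn": 0,"grip": 0},{"x": -0.005,"y": 0,"z": 0.02,"turn": 0,"grip": 0},{"x": 0,"y": 0,"z": 0.02,"turn": 0,"grip": 0},{"x": 0,"y": 0,"z": 0.02,"turn": 0,"grip": 0},{"x": 0,"y": 0,"z": 0.02,"turn": 0,"grip": 0},{"x": 0,"y": 0,"z": 0.01,"turn": 0,"grip": 0},{"x": 0,"y": 0,"z": 0,"turn": 0,"grip": 0},{"x": 0,"y": 0,"z": 0,"turn": 0,"grip": 0},{"x": 0,"y": 0,"z": 0,"turn": 0,"grip": 0}]'

```text
time: 3.53
position: [0.6375, -0.2367, 0.1597]
ee_rot: [-0.411, -3.106, 0.001]
contact_force: [-0.6, 0.9, 0.1]
width: 0.0939
```

```bash
python3 - <<'E'
from h import *
plan(.6347,-.245,.114,74.3)
E
```

```text
t 3.53 pos [ 637.5 -236.7  159.7] yawy 74.91 tilt [-8.8e-03  6.0e-04 -1.0e+00] w 93.9 F [-0.6  0.9  0.1]
TURN 0.61 then shift mm [ 0.1 -8.7 45.7] | unturned [ 0.2 -8.7 45.7]
```

Emit:
send_rows --rows '[{"x": 0,"y": -0.004,"z": 0.005,"turn": 0.5,"grip": 0},{"x": 0,"y": -0.004,"z": 0.01,"turn": 0,"grip": 0},{"x": 0,"y": 0,"z": 0.01,"turn": 0,"grip": 0},{"x": 0,"y": 0,"z": 0,"turn": 0,"grip": 0},{"x": 0,"y": 0,"z": 0,"turn": 0,"grip": 0},{"x": 0,"y": 0,"z": 0,"turn": 0,"grip": 0},{"x": 0,"y": 0,"z": 0,"turn": 0,"grip": 0},{"x": 0,"y": 0,"z": 0,"turn": 0,"grip": 0},{"x": 0,"y": 0,"z": 0,"turn": 0,"grip": 0},{"x": 0,"y": 0,"z": 0,"turn": 0,"grip": 0}]'

```text
time: 4.37
position: [0.6377, -0.2468, 0.1366]
ee_rot: [-0.428, -3.111, 0.004]
contact_force: [-1.1, -0.1, -0.1]
width: 0.0941
```

```bash
python3 - <<'E'
from h import *
plan(.6347,-.245,.114,74.3)
E
```

```text
t 4.37 pos [ 637.7 -246.8  136.6] yawy 74.33 tilt [-0.0012 -0.0024 -1.    ] w 94.1 F [-1.1 -0.1 -0.1]
TURN 0.03 then shift mm [ 3.3  1.  22.6] | unturned [ 3.3  1.  22.6]
```

Emit:
send_rows --rows '[{"x": 0.003,"y": 0.001,"z": 0.005,"turn": 0,"grip": 0},{"x": 0,"y": 0,"z": 0.006,"turn": 0,"grip": 0},{"x": 0,"y": 0,"z": 0.006,"turn": 0,"grip": 0},{"x": 0,"y": 0,"z": 0.005,"turn": 0,"grip": 0},{"x": 0,"y": 0,"z": 0,"turn": 0,"grip": 0},{"x": 0,"y": 0,"z": 0,"turn": 0,"grip": 0},{"x": 0,"y": 0,"z": 0,"turn": 0,"grip": 0},{"x": 0,"y": 0,"z": 0,"turn": 0,"grip": 0},{"x": 0,"y": 0,"z": 0,"turn": 0,"grip": 0},{"x": 0,"y": 0,"z": 0,"turn": 0,"grip": 0}]'

```text
time: 5.2
position: [0.6348, -0.2445, 0.112]
ee_rot: [-0.427, -3.111, 0.004]
contact_force: [0.1, -0.6, 0.4]
width: 0.094
```

```bash
python3 - <<'E'
from h import *
plan(.6347,-.245,.114,74.3)
E
```

```text
t 5.2 pos [ 634.8 -244.5  112. ] yawy 74.36 tilt [-0.0015 -0.0021 -1.    ] w 94.0 F [ 0.1 -0.6  0.4]
TURN 0.06 then shift mm [-0.1 -0.5 -2. ] | unturned [-0.1 -0.5 -2. ]
```

Emit:
send_rows --rows '[{"x": 0,"y": 0,"z": -0.0015,"turn": 0,"grip": 0.4},{"x": 0,"y": 0,"z": 0,"turn": 0,"grip": 0.5},{"x": 0,"y": 0,"z": 0,"turn": 0,"grip": 0.7},{"x": 0,"y": 0,"z": 0,"turn": 0,"grip": 1},{"x": 0,"y": 0,"z": 0,"turn": 0,"grip": 1},{"x": 0,"y": 0,"z": 0,"turn": 0,"grip": 1},{"x": 0,"y": 0,"z": 0,"turn": 0,"grip": 1},{"x": 0,"y": 0,"z": 0,"turn": 0,"grip": 1},{"x": 0,"y": 0,"z": 0,"turn": 0,"grip": 1},{"x": 0,"y": 0,"z": 0,"turn": 0,"grip": 1}]' --squeeze 15

```text
time: 6.03
position: [0.6353, -0.2447, 0.1146]
ee_rot: [0.428, 3.112, -0.004]
contact_force: [0.3, -0.6, 1.0]
width: 0.0397
```

```bash
python3 - <<'E'
from h import *
plan(.452,-.171,.2,77.9)
E
```

```text
t 6.03 pos [ 635.3 -244.7  114.6] yawy 74.35 tilt [ 1.0e-04 -2.6e-03 -1.0e+00] w 39.7 F [ 0.3 -0.6  1. ]
TURN -3.55 then shift mm [194.6  33.4 -85.6] | unturned [196.3  21.3 -85.6]
```

Emit:
send_rows --rows '[{"x": 0,"y": 0,"z": -0.006,"turn": 0,"grip": 1},{"x": 0,"y": 0,"z": -0.015,"turn": 0,"grip": 1},{"x": 0,"y": 0,"z": -0.025,"turn": 0,"grip": 1},{"x": 0.006,"y": 0.001,"z": -0.025,"turn": -1,"grip": 1},{"x": 0.015,"y": 0.0025,"z": -0.01,"turn": -1,"grip": 1},{"x": 0.022,"y": 0.004,"z": 0,"turn": -1,"grip": 1},{"x": 0.025,"y": 0.004,"z": 0,"turn": -0.5,"grip": 1},{"x": 0.025,"y": 0.004,"z": 0,"turn": 0,"grip": 1},{"x": 0.025,"y": 0.004,"z": 0,"turn": 0,"grip": 1},{"x": 0.025,"y": 0.004,"z": 0,"turn": 0,"grip": 1}]'

```text
time: 6.87
position: [0.5005, -0.1898, 0.2009]
ee_rot: [0.327, 3.118, -0.007]
contact_force: [-0.2, 0.1, -0.5]
width: 0.04
```

```bash
python3 - <<'E'
from h import *
plan(.452,-.171,.1,77.9)
E
```

```text
t 6.87 pos [ 500.5 -189.8  200.9] yawy 78.03 tilt [ 0.0058 -0.0053 -1.    ] w 40.0 F [-0.2  0.1 -0.5]
TURN 0.13 then shift mm [ 52.1   8.6 100.5] | unturned [ 52.    8.8 100.5]
```

Emit:
send_rows --rows '[{"x": 0.02,"y": 0.0035,"z": 0,"turn": 0,"grip": 1},{"x": 0.016,"y": 0.003,"z": 0.01,"turn": 0,"grip": 1},{"x": 0.008,"y": 0.001,"z": 0.02,"turn": 0,"grip": 1},{"x": 0,"y": 0,"z": 0.02,"turn": 0,"grip": 1},{"x": 0,"y": 0,"z": 0.02,"turn": 0,"grip": 1},{"x": 0,"y": 0,"z": 0.015,"turn": 0,"grip": 1},{"x": 0,"y": 0,"z": 0.005,"turn": 0,"grip": 1},{"x": 0,"y": 0,"z": 0,"turn": 0,"grip": 1},{"x": 0,"y": 0,"z": 0,"turn": 0,"grip": 1},{"x": 0,"y": 0,"z": 0,"turn": 0,"grip": 1}]'

```text
time: 7.7
position: [0.4541, -0.1717, 0.1144]
ee_rot: [0.327, 3.112, -0.007]
contact_force: [0.7, 0.1, -0.7]
width: 0.0398
```

```bash
python3 - <<'E'
from h import *
plan(.452,-.171,.0275,77.9)
pose=st();p,d=r.capture('wrist');cv2.imwrite('pics/w_f1.png',p)
E
```

```text
t 7.7 pos [ 454.1 -171.7  114.4] yawy 78.0 tilt [ 0.0116 -0.0058 -0.9999] w 39.8 F [ 0.7  0.1 -0.7]
TURN 0.1 then shift mm [ 3.3  0.6 86.9] | unturned [ 3.3  0.6 86.9]
```

View pics/w_f1.png

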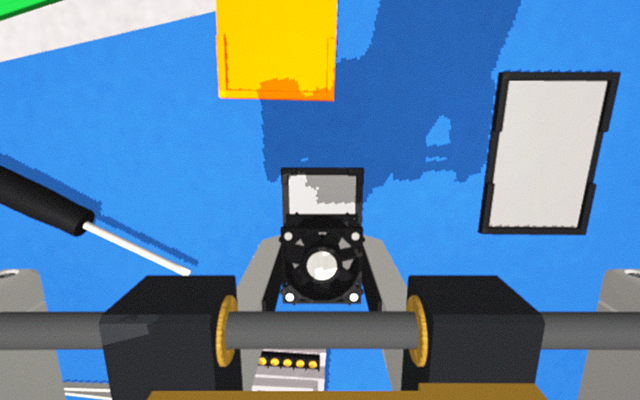

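The fan is held squarely at (322,265), with its tray beyond it at (322,200), parallel to the tool. I lower it.

Emit:
send_rows --rows '[{"x": 0.001,"y": 0,"z": 0.01,"turn": 0,"grip": 1},{"x": 0.001,"y": 0,"z": 0.015,"turn": 0,"grip": 1},{"x": 0.001,"y": 0,"z": 0.015,"turn": 0,"grip": 1},{"x": 0,"y": 0,"z": 0.015,"turn": 0,"grip": 1},{"x": 0,"y": 0,"z": 0.01,"turn": 0,"grip": 1},{"x": 0,"y": 0,"z": 0.005,"turn": 0,"grip": 1},{"x": 0,"y": 0,"z": 0,"turn": 0,"grip": 1},{"x": 0,"y": 0,"z": 0,"turn": 0,"grip": 1},{"x": 0,"y": 0,"z": 0,"turn": 0,"grip": 1},{"x": 0,"y": 0,"z": 0,"turn": 0,"grip": 1}]'

```text
time: 8.58
position: [0.4604, -0.1744, 0.0497]
ee_rot: [0.325, 3.094, -0.013]
contact_force: [-0.1, -0.7, -0.5]
width: 0.0402
```

```bash
python3 - <<'E'
from h import *
plan(.452,-.171,.0275,77.9)
E
```

```text
t 8.58 pos [ 460.4 -174.4   49.7] yawy 78.01 tilt [ 0.0294 -0.0116 -0.9995] w 40.2 F [-0.1 -0.7 -0.5]
TURN 0.11 then shift mm [ 9.6  1.7 21.9] | unturned [ 9.6  1.7 21.9]
```

Emit:
send_rows --rows '[{"x": 0,"y": 0,"z": 0,"turn": 0,"grip": 1},{"x": 0,"y": 0,"z": 0,"turn": 0,"grip": 1},{"x": 0,"y": 0,"z": 0,"turn": 0,"grip": 1},{"x": 0,"y": 0,"z": 0,"turn": 0,"grip": 1},{"x": 0,"y": 0,"z": 0,"turn": 0,"grip": 1},{"x": 0,"y": 0,"z": 0,"turn": 0,"grip": 1},{"x": 0,"y": 0,"z": 0,"turn": 0,"grip": 1},{"x": 0,"y": 0,"z": 0,"turn": 0,"grip": 1},{"x": 0,"y": 0,"z": 0,"turn": 0,"grip": 1},{"x": 0,"y": 0,"z": 0,"turn": 0,"grip": 1}]'

```text
time: 9.42
position: [0.4615, -0.1747, 0.0515]
ee_rot: [0.324, 3.091, -0.014]
contact_force: [-0.3, -0.1, -0.7]
width: 0.0395
```

```bash
python3 - <<'E'
from h import *
plan(.452,-.171,.0275,77.9)
print(np.round(r.read_state()['qpos'],3))
E
```

```text
t 9.42 pos [ 461.5 -174.7   51.5] yawy 78.01 tilt [ 0.0325 -0.0126 -0.9994] w 39.5 F [-0.3 -0.1 -0.7]
TURN 0.11 then shift mm [10.9  1.8 23.6] | unturned [10.9  1.8 23.6]
[ 0.255  0.688  0.071  2.121 -0.144  0.302  1.808]
```

```bash
python3 - <<'E'
import numpy as np
from scipy.optimize import least_squares
D=[((.629,1.518,.996),.649,.224),((.35,1.86,.94),.499,.277),((.42,1.75,.98),.5415,.276),((.63,1.38,1.15),.6715,.271),((.688,2.121,.302),.4934,.0515)]
def fk(p,q):
    r0,L1,L2,L3,zs=p; a=q[0];b=a+q[1];c=b+q[2]
    return r0+L1*np.sin(a)+L2*np.sin(b)+L3*np.sin(c), zs+L1*np.cos(a)+L2*np.cos(b)+L3*np.cos(c)
f=lambda p: np.hstack([np.subtract(fk(p,q),(r,z)) for q,r,z in D]+[.02*(p[3]-.3)])
s=least_squares(f,[0,.4,.4,.3,.35]);print(s.x,np.round(s.fun*1000,1))
for r,z in [(.483,.0275),(.483,.1),(.483,.2),(.448,.027),(.479,.027),(.652,.027),(.448,.1),(.448,.2)]:
    g=lambda q: np.hstack([np.subtract(fk(s.x,q),(r,z)),sum(q)-np.pi])
    q=least_squares(g,[.69,2.1,.3]).x; print(r,z,np.round(q,3))
E
```

```text
[0.00422724 0.55688746 0.38067875 0.33854293 0.32015224] [ 1.6  0.5 -1.1  0.6  1.3 -0.6 -0.9 -1.2 -0.9  0.7  0.8]
0.483 0.0275 [0.738 2.127 0.277]
0.483 0.1 [0.596 2.094 0.452]
0.483 0.2 [0.427 2.004 0.711]
0.448 0.027 [0.721 2.219 0.202]
0.479 0.027 [0.737 2.137 0.268]
0.652 0.027 [0.877 1.65  0.615]
0.448 0.1 [0.565 2.184 0.392]
0.448 0.2 [0.382 2.09  0.67 ]
```

Emit:
send_rows --rows '[{"x": 0.004,"y": 0,"z": 0,"turn": 0,"grip": 1},{"x": 0.004,"y": 0.001,"z": 0,"turn": 0,"grip": 1},{"x": 0.004,"y": 0.001,"z": 0,"turn": 0,"grip": 1},{"x": 0,"y": 0,"z": 0.004,"turn": 0,"grip": 1},{"x": 0,"y": 0,"z": 0.004,"turn": 0,"grip": 1},{"x": 0,"y": 0,"z": 0.002,"turn": 0,"grip": 1},{"x": 0,"y": 0,"z": 0,"turn": 0,"grip": 1},{"x": 0,"y": 0,"z": 0,"turn": 0,"grip": 1},{"x": 0,"y": 0,"z": 0,"turn": 0,"grip": 1},{"x": 0,"y": 0,"z": 0,"turn": 0,"grip": 1}]'

```text
time: 10.25
position: [0.4488, -0.1698, 0.0395]
ee_rot: [0.325, 3.092, -0.014]
contact_force: [0.5, 0.3, -0.4]
width: 0.0403
```

```bash
python3 - <<'E'
from h import *
plan(.452,-.171,.0275,77.9)
print(np.round(r.read_state()['qpos'],3))
E
```

```text
t 10.25 pos [ 448.8 -169.8   39.5] yawy 78.0 tilt [ 0.0314 -0.0123 -0.9994] w 40.3 F [ 0.5  0.3 -0.4]
TURN 0.1 then shift mm [-3.  -0.4 12.1] | unturned [-3.  -0.4 12.1]
[ 0.258  0.704  0.063  2.16  -0.158  0.248  1.82 ]
```

Emit:
send_rows --rows '[{"x": 0,"y": 0,"z": -0.03,"turn": 0,"grip": 1},{"x": 0,"y": 0,"z": -0.03,"turn": 0,"grip": 1},{"x": 0,"y": 0,"z": -0.03,"turn": 0,"grip": 1},{"x": 0,"y": 0,"z": -0.03,"turn": 0,"grip": 1},{"x": 0,"y": 0,"z": 0,"turn": 0,"grip": 1},{"x": 0,"y": 0,"z": 0,"turn": 0,"grip": 1},{"x": 0,"y": 0,"z": 0,"turn": 0,"grip": 1},{"x": 0,"y": 0,"z": 0,"turn": 0,"grip": 1},{"x": 0,"y": 0,"z": 0,"turn": 0,"grip": 1},{"x": 0,"y": 0,"z": 0,"turn": 0,"grip": 1}]'

```text
time: 11.08
position: [0.4428, -0.1675, 0.1603]
ee_rot: [0.326, 3.1, -0.011]
contact_force: [0.0, 0.5, -0.4]
width: 0.0397
```

```bash
python3 - <<'E'
from h import *
plan(.452,-.171,.0275,77.9)
print(np.round(r.read_state()['qpos'],3))
E
```

```text
t 11.08 pos [ 442.8 -167.5  160.3] yawy 78.01 tilt [ 0.0238 -0.0096 -0.9997] w 39.7 F [ 0.   0.5 -0.4]
TURN 0.11 then shift mm [ -6.3  -0.9 133. ] | unturned [ -6.3  -0.9 133. ]
[ 0.2    0.472  0.141  2.09  -0.117  0.561  1.785]
```

Emit:
send_rows --rows '[{"x": -0.04,"y": 0,"z": 0,"turn": 0,"grip": 1},{"x": -0.04,"y": 0,"z": 0,"turn": 0,"grip": 1},{"x": -0.04,"y": 0,"z": 0,"turn": 0,"grip": 1},{"x": 0,"y": 0,"z": 0,"turn": 0,"grip": 1},{"x": 0,"y": 0,"z": 0.01,"turn": 0,"grip": 1},{"x": 0,"y": 0,"z": 0.01,"turn": 0,"grip": 1},{"x": 0,"y": 0,"z": 0.01,"turn": 0,"grip": 1},{"x": 0,"y": 0,"z": 0.01,"turn": 0,"grip": 1},{"x": 0,"y": 0,"z": 0.01,"turn": 0,"grip": 1},{"x": 0,"y": 0,"z": 0.01,"turn": 0,"grip": 1}]'

```text
time: 11.92
position: [0.5517, -0.1904, 0.0874]
ee_rot: [0.332, 3.124, -0.003]
contact_force: [-0.8, 0.4, -0.9]
width: 0.0403
```

```bash
python3 - <<'E'
from h import *
plan(.452,-.171,.0275,77.9)
print(np.round(r.read_state()['qpos'],3))
E
```

```text
t 11.92 pos [ 551.7 -190.4   87.4] yawy 77.87 tilt [-1.e-04 -2.e-03 -1.e+00] w 40.3 F [-0.8  0.4 -0.9]
TURN -0.03 then shift mm [101.5  -1.8  59.9] | unturned [101.5  -1.9  59.9]
[ 0.205  0.718  0.123  1.827 -0.14   0.604  1.772]
```

Emit:
send_rows --rows '[{"x": 0.011,"y": 0,"z": 0,"turn": 0,"grip": 1},{"x": 0.011,"y": 0,"z": 0,"turn": 0,"grip": 1},{"x": 0.011,"y": 0,"z": 0,"turn": 0,"grip": 1},{"x": 0.011,"y": 0,"z": 0,"turn": 0,"grip": 1},{"x": 0.011,"y": 0,"z": 0,"turn": 0,"grip": 1},{"x": 0.011,"y": 0,"z": 0,"turn": 0,"grip": 1},{"x": 0.011,"y": 0,"z": 0,"turn": 0,"grip": 1},{"x": 0.011,"y": 0,"z": 0,"turn": 0,"grip": 1},{"x": 0.009,"y": 0,"z": 0,"turn": 0,"grip": 1},{"x": 0.006,"y": 0,"z": 0,"turn": 0,"grip": 1}]'

```text
time: 12.75
position: [0.4388, -0.1661, 0.0786]
ee_rot: [-0.333, -3.113, 0.0]
contact_force: [0.5, -0.2, -0.9]
width: 0.0399
```

```bash
python3 - <<'E'
from h import *
plan(.452,-.171,.0275,77.9)
print(np.round(r.read_state()['qpos'],3))
E
```

```text
t 12.75 pos [ 438.8 -166.1   78.6] yawy 77.79 tilt [-0.0113  0.001  -0.9999] w 39.9 F [ 0.5 -0.2 -0.9]
TURN -0.11 then shift mm [-14.5  -2.   51. ] | unturned [-14.5  -1.9  51. ]
[ 0.231  0.63   0.101  2.129 -0.146  0.399  1.806]
```

Emit:
send_rows --rows '[{"x": -0.005,"y": 0,"z": 0.005,"turn": 0,"grip": 1},{"x": -0.004,"y": -0.001,"z": 0.005,"turn": 0,"grip": 1},{"x": -0.003,"y": -0.001,"z": 0.006,"turn": 0,"grip": 1},{"x": 0,"y": 0,"z": 0.006,"turn": 0,"grip": 1},{"x": 0,"y": 0,"z": 0.006,"turn": 0,"grip": 1},{"x": 0,"y": 0,"z": 0.005,"turn": 0,"grip": 1},{"x": 0,"y": 0,"z": 0.002,"turn": 0,"grip": 1},{"x": 0,"y": 0,"z": 0,"turn": 0,"grip": 1},{"x": 0,"y": 0,"z": 0,"turn": 0,"grip": 1},{"x": 0,"y": 0,"z": 0,"turn": 0,"grip": 1}]'

```text
time: 13.58
position: [0.4513, -0.1713, 0.0374]
ee_rot: [-0.333, -3.112, 0.0]
contact_force: [0.4, -0.0, -0.2]
width: 0.04
```

```bash
python3 - <<'E'
from h import *
plan(.452,-.171,.0275,77.9)
print(np.round(r.read_state()['qpos'],3))
E
```

```text
t 13.58 pos [ 451.3 -171.3   37.4] yawy 77.78 tilt [-0.012   0.0012 -0.9999] w 40.0 F [ 0.4 -0.  -0.2]
TURN -0.12 then shift mm [-0.7  0.4  9.9] | unturned [-0.7  0.4  9.9]
[ 0.249  0.72   0.08   2.11  -0.156  0.328  1.815]
```

Centred, with a tilt of only 0.012 rad. I lower the last 10 mm slowly.

Emit:
send_rows --rows '[{"x": -0.0005,"y": 0,"z": 0.003,"turn": 0,"grip": 1},{"x": 0,"y": 0,"z": 0.003,"turn": 0,"grip": 1},{"x": 0,"y": 0,"z": 0.002,"turn": 0,"grip": 1},{"x": 0,"y": 0,"z": 0.001,"turn": 0,"grip": 1},{"x": 0,"y": 0,"z": 0,"turn": 0,"grip": 1},{"x": 0,"y": 0,"z": 0,"turn": 0,"grip": 1},{"x": 0,"y": 0,"z": 0,"turn": 0,"grip": 1},{"x": 0,"y": 0,"z": 0,"turn": 0,"grip": 1},{"x": 0,"y": 0,"z": 0,"turn": 0,"grip": 1},{"x": 0,"y": 0,"z": 0,"turn": 0,"grip": 1}]'

```text
time: 14.42
position: [0.4524, -0.1715, 0.0285]
ee_rot: [-0.333, -3.114, 0.001]
contact_force: [-0.2, -0.5, -0.3]
width: 0.04
```

```bash
python3 - <<'E'
from h import *
plan(.452,-.171,.0275,77.9)
E
```

```text
t 14.42 pos [ 452.4 -171.5   28.5] yawy 77.79 tilt [-9.9e-03  5.0e-04 -1.0e+00] w 40.0 F [-0.2 -0.5 -0.3]
TURN -0.11 then shift mm [0.5 0.4 1. ] | unturned [0.5 0.4 1. ]
```

Emit:
send_rows --rows '[{"x": 0,"y": 0,"z": 0.001,"turn": 0,"grip": 1},{"x": 0,"y": 0,"z": 0.001,"turn": 0,"grip": 1},{"x": 0,"y": 0,"z": 0.001,"turn": 0,"grip": 1},{"x": 0,"y": 0,"z": 0,"turn": 0,"grip": 1},{"x": 0,"y": 0,"z": 0,"turn": 0,"grip": 1},{"x": 0,"y": 0,"z": 0,"turn": 0,"grip": 1},{"x": 0,"y": 0,"z": 0,"turn": 0,"grip": 1},{"x": 0,"y": 0,"z": 0,"turn": 0,"grip": 1},{"x": 0,"y": 0,"z": 0,"turn": 0,"grip": 1},{"x": 0,"y": 0,"z": 0,"turn": 0,"grip": 1}]'

```text
time: 15.25
position: [0.4525, -0.1716, 0.0274]
ee_rot: [-0.334, -3.115, 0.001]
contact_force: [0.4, -0.3, -0.7]
width: 0.0399
```

```bash
python3 - <<'E'
from h import *
plan(.452,-.171,.0275,77.9)
E
```

```text
t 15.25 pos [ 452.5 -171.6   27.4] yawy 77.78 tilt [-8.7e-03  5.0e-04 -1.0e+00] w 39.9 F [ 0.4 -0.3 -0.7]
TURN -0.12 then shift mm [ 0.6  0.5 -0.1] | unturned [ 0.6  0.5 -0.1]
```

Emit:
send_rows --rows '[{"x": 0,"y": 0,"z": 0.002,"turn": 0,"grip": 1},{"x": 0,"y": 0,"z": 0.002,"turn": 0,"grip": 1},{"x": 0,"y": 0,"z": 0.001,"turn": 0,"grip": 1},{"x": 0,"y": 0,"z": 0.001,"turn": 0,"grip": 1},{"x": 0,"y": 0,"z": 0.001,"turn": 0,"grip": 1},{"x": 0,"y": 0,"z": 0.001,"turn": 0,"grip": 1},{"x": 0,"y": 0,"z": 0.001,"turn": 0,"grip": 1},{"x": 0,"y": 0,"z": 0.001,"turn": 0,"grip": 1},{"x": 0,"y": 0,"z": 0.001,"turn": 0,"grip": 1},{"x": 0,"y": 0,"z": 0.001,"turn": 0,"grip": 1}]'

```text
time: 16.08
position: [0.453, -0.1717, 0.0256]
ee_rot: [-0.334, -3.12, -0.001]
contact_force: [-1.9, 0.7, 12.7]
width: 0.0397
```

```bash
python3 - <<'E'
from h import *
plan(.452,-.171,.0275,77.9)
E
```

```text
t 16.08 pos [ 453.  -171.7   25.6] yawy 77.77 tilt [-0.0036  0.0011 -1.    ] w 39.7 F [-1.9  0.7 12.7]
TURN -0.13 then shift mm [ 1.1  0.5 -1.9] | unturned [ 1.1  0.5 -1.9]
```

The 12.7 N contact force shows it's down. I release and lift.

Emit:
send_rows --rows '[{"x": 0,"y": 0,"z": 0,"turn": 0,"grip": 0.4},{"x": 0,"y": 0,"z": 0,"turn": 0,"grip": 0.4},{"x": 0,"y": 0,"z": 0,"turn": 0,"grip": 0.3},{"x": 0,"y": 0,"z": 0,"turn": 0,"grip": 0.3},{"x": 0,"y": 0,"z": -0.01,"turn": 0,"grip": 0.3},{"x": 0,"y": 0,"z": -0.02,"turn": 0,"grip": 0.3},{"x": 0,"y": 0,"z": -0.03,"turn": 0,"grip": 0.2},{"x": 0,"y": 0,"z": -0.03,"turn": 0,"grip": 0},{"x": 0,"y": 0,"z": -0.03,"turn": 0,"grip": 0},{"x": 0,"y": 0,"z": -0.03,"turn": 0,"grip": 0}]'

```text
time: 16.92
position: [0.4488, -0.1704, 0.1778]
ee_rot: [-0.334, -3.105, -0.006]
contact_force: [0.3, -0.2, -0.9]
width: 0.0892
```

```bash
python3 - <<'E'
from h import *
plan(.635,-.245,.2,74.4)
p,d=r.capture('wrist');cv2.imwrite('pics/w_f2.png',p)
p,d=r.capture('top');cv2.imwrite('pics/t_f2.png',cv2.resize(p[80:240,180:440],None,fx=3,fy=3))
E
```

```text
t 16.92 pos [ 448.8 -170.4  177.8] yawy 77.73 tilt [-0.018   0.0059 -0.9998] w 89.2 F [ 0.3 -0.2 -0.9]
TURN 3.33 then shift mm [-198.9  -21.8  -26. ] | unturned [-197.3  -33.3  -26. ]
```

View pics/w_f2.png

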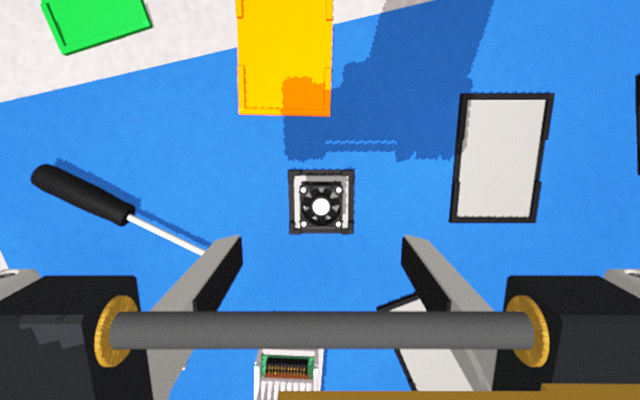

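The fan lies flat, square and centred in its tray at (321,203). Next I go back above the stack for the heat sink.

Emit:
send_rows --rows '[{"x": -0.01,"y": -0.002,"z": 0,"turn": 1.5,"grip": 0},{"x": -0.02,"y": -0.003,"z": 0,"turn": 1.5,"grip": 0},{"x": -0.02,"y": -0.002,"z": 0,"turn": 0.3,"grip": 0},{"x": -0.02,"y": -0.002,"z": 0,"turn": 0,"grip": 0},{"x": -0.02,"y": -0.002,"z": 0,"turn": 0,"grip": 0},{"x": -0.02,"y": -0.002,"z": 0,"turn": 0,"grip": 0},{"x": -0.02,"y": -0.002,"z": 0,"turn": 0,"grip": 0},{"x": -0.02,"y": -0.002,"z": 0,"turn": 0,"grip": 0},{"x": -0.02,"y": -0.002,"z": 0,"turn": 0,"grip": 0},{"x": -0.01,"y": -0.001,"z": 0,"turn": 0,"grip": 0}]'

```text
time: 17.85
position: [0.6206, -0.2376, 0.1767]
ee_rot: [-0.427, -3.094, -0.009]
contact_force: [-0.4, 0.6, 0.4]
width: 0.094
```

```bash
python3 - <<'E'
from look import *
plan(.635,-.2455,.084,74.5)
look('s',[(.08,.1),(.05,.07),(.02,.04)])
E
```

```text
t 17.85 pos [ 620.6 -237.6  176.7] yawy 74.29 tilt [-0.0169  0.0079 -0.9998] w 94.0 F [-0.4  0.6  0.4]
TURN -0.21 then shift mm [-17.7  -4.   92.4] | unturned [-17.8  -4.   92.4]
none 0.08
0.05 1877 [ 627.9 -245.4   59.8   86.1   74.5] 0.0607
0.02 447 [ 581.1 -231.2   54.    13.6   75.9] 0.022
```

View pics/w_s.png

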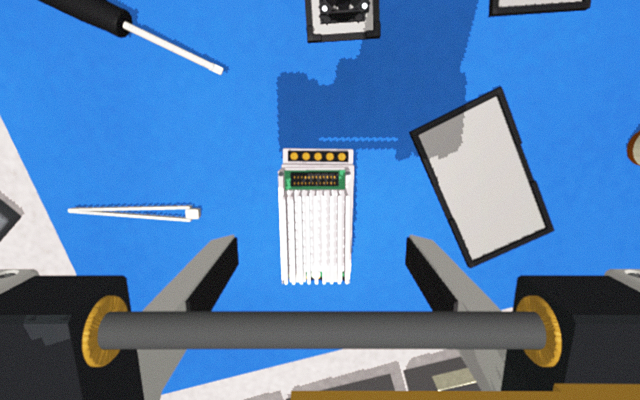

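Emit:
send_rows --rows '[{"x": -0.006,"y": -0.002,"z": 0.005,"turn": 0,"grip": 0},{"x": -0.006,"y": -0.002,"z": 0.01,"turn": 0,"grip": 0},{"x": -0.005,"y": 0,"z": 0.015,"turn": 0,"grip": 0},{"x": 0,"y": 0,"z": 0.015,"turn": 0,"grip": 0},{"x": 0,"y": 0,"z": 0.01,"turn": 0,"grip": 0},{"x": 0,"y": 0,"z": 0.005,"turn": 0,"grip": 0},{"x": 0,"y": 0,"z": 0,"turn": 0,"grip": 0},{"x": 0,"y": 0,"z": 0,"turn": 0,"grip": 0},{"x": 0,"y": 0,"z": 0,"turn": 0,"grip": 0},{"x": 0,"y": 0,"z": 0,"turn": 0,"grip": 0}]'

```text
time: 18.73
position: [0.6315, -0.2448, 0.1057]
ee_rot: [-0.427, -3.085, -0.012]
contact_force: [0.2, -0.1, -0.7]
width: 0.0938
```

```bash
python3 - <<'E'
from look import *
plan(.635,-.2455,.084,74.5)
p,d=r.capture('top');P=cloud('top',d)
for lo,hi in [(.08,.1),(.05,.07)]:
    mm=(P[...,2]>lo)&(P[...,2]<hi)&(d>0); mm[:, :370]=0; mm[:,435:]=0;mm[:80]=0;mm[165:]=0
    q=P[mm]
    if len(q)>5: rr=cv2.minAreaRect((q[:,:2]*1000).astype(np.float32)); print(mm.sum(),np.round(np.hstack([rr[0],rr[1],rr[2]]),1))
E
```

```text
t 18.73 pos [ 631.5 -244.8  105.7] yawy 74.25 tilt [-0.0259  0.0113 -0.9996] w 93.8 F [ 0.2 -0.1 -0.7]
TURN -0.25 then shift mm [-4.2  0.1 21.6] | unturned [-4.2  0.2 21.6]
```

The tool has tilted -0.028 rad from fast-move drift. I correct that before gripping.

Emit:
send_rows --rows '[{"x": 0,"y": 0,"z": -0.03,"turn": 0,"grip": 0},{"x": 0,"y": 0,"z": -0.03,"turn": 0,"grip": 0},{"x": 0,"y": 0,"z": -0.03,"turn": 0,"grip": 0},{"x": 0,"y": 0,"z": 0,"turn": 0,"grip": 0},{"x": 0,"y": 0,"z": 0,"turn": 0,"grip": 0},{"x": 0,"y": 0,"z": 0.006,"turn": 0,"grip": 0},{"x": 0,"y": 0,"z": 0.006,"turn": 0,"grip": 0},{"x": 0,"y": 0,"z": 0.006,"turn": 0,"grip": 0},{"x": 0,"y": 0,"z": 0.006,"turn": 0,"grip": 0},{"x": 0,"y": 0,"z": 0.006,"turn": 0,"grip": 0}]'

```text
time: 19.62
position: [0.6334, -0.2453, 0.1685]
ee_rot: [-0.427, -3.088, -0.011]
contact_force: [0.8, -1.1, -0.4]
width: 0.0939
```

```bash
python3 - <<'E'
from look import *
plan(.635,-.2455,.084,74.5)
print(np.round(r.read_state()['qpos'],3))
E
```

```text
t 19.62 pos [ 633.4 -245.3  168.5] yawy 74.26 tilt [-0.0231  0.0106 -0.9997] w 93.9 F [ 0.8 -1.1 -0.4]
TURN -0.24 then shift mm [-3.7 -0.1 84.4] | unturned [-3.7 -0.1 84.4]
[ 0.237  0.748  0.168  1.457 -0.14   0.974  1.739]
```

Emit:
send_rows --rows '[{"x": 0.04,"y": 0,"z": 0,"turn": 0,"grip": 0},{"x": 0.04,"y": 0,"z": 0,"turn": 0,"grip": 0},{"x": 0.04,"y": 0,"z": 0,"turn": 0,"grip": 0},{"x": 0,"y": 0,"z": 0,"turn": 0,"grip": 0},{"x": -0.005,"y": 0,"z": 0,"turn": 0,"grip": 0},{"x": -0.01,"y": 0,"z": 0,"turn": 0,"grip": 0},{"x": -0.01,"y": 0,"z": 0,"turn": 0,"grip": 0},{"x": -0.01,"y": 0,"z": 0,"turn": 0,"grip": 0},{"x": -0.01,"y": 0,"z": 0,"turn": 0,"grip": 0},{"x": -0.01,"y": 0,"z": 0,"turn": 0,"grip": 0}]'

```text
time: 20.45
position: [0.5652, -0.2248, 0.1538]
ee_rot: [-0.422, -3.067, -0.017]
contact_force: [0.1, -0.4, -0.3]
width: 0.094
```

```bash
python3 - <<'E'
from look import *
plan(.635,-.2455,.084,74.5)
print(np.round(r.read_state()['qpos'],3))
E
```

```text
t 20.45 pos [ 565.2 -224.8  153.8] yawy 74.32 tilt [-0.0434  0.0172 -0.9989] w 94.0 F [ 0.1 -0.4 -0.3]
TURN -0.18 then shift mm [-75.9  -1.6  66.3] | unturned [-75.9  -1.4  66.3]
[ 0.234  0.678  0.165  1.665 -0.137  0.857  1.755]
```

Emit:
send_rows --rows '[{"x": -0.005,"y": 0,"z": 0,"turn": 0,"grip": 0},{"x": -0.008,"y": 0,"z": 0,"turn": 0,"grip": 0},{"x": -0.008,"y": 0,"z": 0,"turn": 0,"grip": 0},{"x": -0.008,"y": 0,"z": 0,"turn": 0,"grip": 0},{"x": -0.008,"y": 0,"z": 0,"turn": 0,"grip": 0},{"x": -0.008,"y": 0,"z": 0,"turn": 0,"grip": 0},{"x": -0.008,"y": 0,"z": 0,"turn": 0,"grip": 0},{"x": -0.008,"y": 0,"z": 0,"turn": 0,"grip": 0},{"x": -0.005,"y": 0,"z": 0,"turn": 0,"grip": 0},{"x": -0.002,"y": 0,"z": 0,"turn": 0,"grip": 0}]'

```text
time: 21.28
position: [0.6518, -0.2475, 0.1454]
ee_rot: [-0.416, -3.079, -0.013]
contact_force: [-0.2, -0.8, 0.2]
width: 0.094
```

```bash
python3 - <<'E'
from look import *
plan(.635,-.2455,.084,74.5)
print(np.round(r.read_state()['qpos'],3))
E
```

```text
t 21.28 pos [ 651.8 -247.5  145.4] yawy 74.61 tilt [-0.0328  0.0127 -0.9994] w 94.0 F [-0.2 -0.8  0.2]
TURN 0.11 then shift mm [14.6 -2.7 61.9] | unturned [14.6 -2.7 61.9]
[ 0.237  0.804  0.164  1.405 -0.143  0.979  1.737]
```

Emit:
send_rows --rows '[{"x": 0.012,"y": 0,"z": 0,"turn": 0,"grip": 0},{"x": 0.022,"y": 0,"z": 0,"turn": 0,"grip": 0},{"x": 0.022,"y": 0,"z": 0,"turn": 0,"grip": 0},{"x": 0.022,"y": 0,"z": 0,"turn": 0,"grip": 0},{"x": 0.022,"y": 0,"z": 0,"turn": 0,"grip": 0},{"x": 0.022,"y": 0,"z": 0,"turn": 0,"grip": 0},{"x": 0.012,"y": 0,"z": 0,"turn": 0,"grip": 0},{"x": 0,"y": 0,"z": 0,"turn": 0,"grip": 0},{"x": 0,"y": 0,"z": 0,"turn": 0,"grip": 0},{"x": 0,"y": 0,"z": 0,"turn": 0,"grip": 0}]'

```text
time: 22.12
position: [0.523, -0.2118, 0.1473]
ee_rot: [-0.414, -3.083, -0.011]
contact_force: [0.0, -0.2, 0.0]
width: 0.094
```

```bash
python3 - <<'E'
from look import *
plan(.635,-.2455,.084,74.5)
print(np.round(r.read_state()['qpos'],3))
E
```

```text
t 22.12 pos [ 523.  -211.8  147.3] yawy 74.72 tilt [-0.0293  0.0111 -0.9995] w 94.0 F [ 0.  -0.2  0. ]
TURN 0.22 then shift mm [-118.9   -2.7   59.6] | unturned [-118.9   -3.1   59.6]
[ 0.233  0.624  0.16   1.811 -0.137  0.75   1.77 ]
```

Emit:
send_rows --rows '[{"x": -0.004,"y": 0,"z": 0,"turn": 0,"grip": 0},{"x": -0.008,"y": 0,"z": 0,"turn": 0,"grip": 0},{"x": -0.008,"y": 0,"z": 0,"turn": 0,"grip": 0},{"x": -0.008,"y": 0,"z": 0,"turn": 0,"grip": 0},{"x": -0.008,"y": 0,"z": 0,"turn": 0,"grip": 0},{"x": -0.008,"y": 0,"z": 0,"turn": 0,"grip": 0},{"x": -0.008,"y": 0,"z": 0,"turn": 0,"grip": 0},{"x": -0.008,"y": 0,"z": 0,"turn": 0,"grip": 0},{"x": -0.008,"y": 0,"z": 0,"turn": 0,"grip": 0},{"x": -0.008,"y": 0,"z": 0,"turn": 0,"grip": 0}]'

```text
time: 22.95
position: [0.6124, -0.2353, 0.1432]
ee_rot: [-0.41, -3.091, -0.008]
contact_force: [0.3, 0.4, 0.4]
width: 0.094
```

```bash
python3 - <<'E'
from look import *
plan(.635,-.2455,.084,74.5)
print(np.round(r.read_state()['qpos'],3))
E
```

```text
t 22.95 pos [ 612.4 -235.3  143.2] yawy 74.88 tilt [-0.0224  0.0083 -0.9997] w 94.0 F [0.3 0.4 0.4]
TURN 0.38 then shift mm [-25.9  -3.9  58.6] | unturned [-25.9  -4.1  58.6]
[ 0.232  0.743  0.161  1.553 -0.141  0.881  1.751]
```

Emit:
send_rows --rows '[{"x": -0.006,"y": -0.001,"z": 0.004,"turn": 0.3,"grip": 0},{"x": -0.007,"y": -0.001,"z": 0.007,"turn": 0,"grip": 0},{"x": -0.006,"y": -0.001,"z": 0.008,"turn": 0,"grip": 0},{"x": -0.003,"y": -0.001,"z": 0.008,"turn": 0,"grip": 0},{"x": 0,"y": 0,"z": 0.008,"turn": 0,"grip": 0},{"x": 0,"y": 0,"z": 0.006,"turn": 0,"grip": 0},{"x": 0,"y": 0,"z": 0.003,"turn": 0,"grip": 0},{"x": 0,"y": 0,"z": 0,"turn": 0,"grip": 0},{"x": 0,"y": 0,"z": 0,"turn": 0,"grip": 0},{"x": 0,"y": 0,"z": 0,"turn": 0,"grip": 0}]'

```text
time: 23.78
position: [0.6353, -0.2457, 0.09]
ee_rot: [-0.417, -3.087, -0.009]
contact_force: [-0.8, -0.4, -0.1]
width: 0.0939
```

```bash
python3 - <<'E'
from look import *
plan(.635,-.2455,.084,74.5)
print(np.round(r.read_state()['qpos'],3))
E
```

```text
t 23.78 pos [ 635.3 -245.7   90. ] yawy 74.6 tilt [-0.0253  0.0091 -0.9996] w 93.9 F [-0.8 -0.4 -0.1]
TURN 0.1 then shift mm [0.1 0.1 6. ] | unturned [0.1 0.1 6. ]
[ 0.245  0.841  0.152  1.504 -0.152  0.835  1.754]
```

Emit:
send_rows --rows '[{"x": 0,"y": 0,"z": 0.003,"turn": 0,"grip": 0},{"x": 0,"y": 0,"z": 0.003,"turn": 0,"grip": 0},{"x": 0,"y": 0,"z": 0,"turn": 0,"grip": 0.2},{"x": 0,"y": 0,"z": 0,"turn": 0,"grip": 0.35},{"x": 0,"y": 0,"z": 0,"turn": 0,"grip": 0.5},{"x": 0,"y": 0,"z": 0,"turn": 0,"grip": 1},{"x": 0,"y": 0,"z": 0,"turn": 0,"grip": 1},{"x": 0,"y": 0,"z": 0,"turn": 0,"grip": 1},{"x": 0,"y": 0,"z": 0,"turn": 0,"grip": 1},{"x": 0,"y": 0,"z": 0,"turn": 0,"grip": 1}]' --squeeze 25

```text
time: 24.62
position: [0.6361, -0.2459, 0.0858]
ee_rot: [-0.418, -3.091, -0.008]
contact_force: [0.2, -0.0, -0.5]
width: 0.0499
```

```bash
python3 - <<'E'
from look import *
plan(.4445,.179,.17,89.7)
print(np.round(r.read_state()['qpos'],3))
E
```

```text
t 24.62 pos [ 636.1 -245.9   85.8] yawy 74.61 tilt [-0.0217  0.008  -0.9997] w 49.9 F [ 0.2 -0.  -0.5]
TURN -15.09 then shift mm [195.6 424.5 -76.6] | unturned [299.4 359.  -76.6]
[ 0.245  0.846  0.15   1.507 -0.154  0.823  1.755]
```

Emit:
send_rows --rows '[{"x": 0,"y": 0,"z": -0.004,"turn": 0,"grip": 1},{"x": 0,"y": 0,"z": -0.01,"turn": 0,"grip": 1},{"x": 0,"y": 0,"z": -0.015,"turn": 0,"grip": 1},{"x": 0,"y": 0,"z": -0.018,"turn": -2,"grip": 1},{"x": 0.003,"y": 0.007,"z": -0.018,"turn": -2,"grip": 1},{"x": 0.006,"y": 0.013,"z": -0.015,"turn": -2,"grip": 1},{"x": 0.009,"y": 0.018,"z": -0.008,"turn": -2,"grip": 1},{"x": 0.01,"y": 0.02,"z": 0,"turn": -2,"grip": 1},{"x": 0.01,"y": 0.021,"z": 0,"turn": -2,"grip": 1},{"x": 0.01,"y": 0.021,"z": 0,"turn": -1,"grip": 1}]'

```text
time: 25.45
position: [0.6025, -0.1463, 0.1844]
ee_rot: [-0.065, -3.122, -0.002]
contact_force: [-0.5, -0.2, -1.4]
width: 0.0502
```

```bash
python3 - <<'E'
from look import *
plan(.4445,.179,.17,89.7)
print(np.round(r.read_state()['qpos'],3))
E
```

```text
t 25.45 pos [ 602.5 -146.3  184.4] yawy 87.62 tilt [-0.0189  0.0019 -0.9998] w 50.2 F [-0.5 -0.2 -1.4]
TURN -2.08 then shift mm [159.4 324.5  18. ] | unturned [171.1 318.5  18. ]
[ 0.123  0.64   0.113  1.631 -0.084  0.894  1.797]
```

Emit:
send_rows --rows '[{"x": 0.01,"y": 0.021,"z": 0,"turn": -0.7,"grip": 1},{"x": 0.01,"y": 0.021,"z": 0,"turn": -0.6,"grip": 1},{"x": 0.01,"y": 0.02,"z": 0,"turn": -0.5,"grip": 1},{"x": 0.01,"y": 0.02,"z": 0,"turn": 0,"grip": 1},{"x": 0.01,"y": 0.02,"z": 0,"turn": 0,"grip": 1},{"x": 0.01,"y": 0.02,"z": 0,"turn": 0,"grip": 1},{"x": 0.01,"y": 0.02,"z": 0,"turn": 0,"grip": 1},{"x": 0.01,"y": 0.02,"z": 0,"turn": 0,"grip": 1},{"x": 0.01,"y": 0.02,"z": 0,"turn": 0,"grip": 1},{"x": 0.01,"y": 0.02,"z": 0,"turn": 0,"grip": 1}]'

```text
time: 26.28
position: [0.502, 0.0662, 0.1958]
ee_rot: [-0.015, -3.133, -0.004]
contact_force: [-0.2, -0.1, -1.0]
width: 0.05
```

```bash
python3 - <<'E'
from look import *
plan(.4445,.179,.17,89.7)
print(np.round(r.read_state()['qpos'],3))
E
```

```text
t 26.28 pos [502.   66.2 195.8] yawy 89.46 tilt [-0.0083  0.0023 -1.    ] w 50.0 F [-0.2 -0.1 -1. ]
TURN -0.24 then shift mm [ 57.9 112.4  26.5] | unturned [ 58.4 112.2  26.5]
[-0.26   0.469  0.109  1.94  -0.078  0.744  1.456]
```

Emit:
send_rows --rows '[{"x": 0.01,"y": 0.02,"z": 0,"turn": 0,"grip": 1},{"x": 0.01,"y": 0.02,"z": 0.005,"turn": 0,"grip": 1},{"x": 0.01,"y": 0.02,"z": 0.005,"turn": 0,"grip": 1},{"x": 0.01,"y": 0.018,"z": 0.005,"turn": 0,"grip": 1},{"x": 0.007,"y": 0.014,"z": 0.008,"turn": 0,"grip": 1},{"x": 0.003,"y": 0.006,"z": 0.01,"turn": 0,"grip": 1},{"x": 0,"y": 0,"z": 0.01,"turn": 0,"grip": 1},{"x": 0,"y": 0,"z": 0.01,"turn": 0,"grip": 1},{"x": 0,"y": 0,"z": 0.01,"turn": 0,"grip": 1},{"x": 0,"y": 0,"z": 0.005,"turn": 0,"grip": 1}]'

```text
time: 27.12
position: [0.451, 0.1785, 0.1363]
ee_rot: [-0.002, 3.136, 0.018]
contact_force: [-0.4, -0.1, -1.0]
width: 0.0501
```

```bash
python3 - <<'E'
from look import *
plan(.4445,.179,.0285,89.7)
print(np.round(r.read_state()['qpos'],3))
p,d=r.capture('wrist');cv2.imwrite('pics/w_s2.png',p)
E
```

```text
t 27.12 pos [451.  178.5 136.3] yawy 90.07 tilt [ 0.005   0.0115 -0.9999] w 50.1 F [-0.4 -0.1 -1. ]
TURN 0.37 then shift mm [  7.1  -0.8 107.7] | unturned [  7.1  -0.8 107.7]
[-0.487  0.53   0.083  2.066 -0.099  0.539  1.241]
```

View pics/w_s2.png

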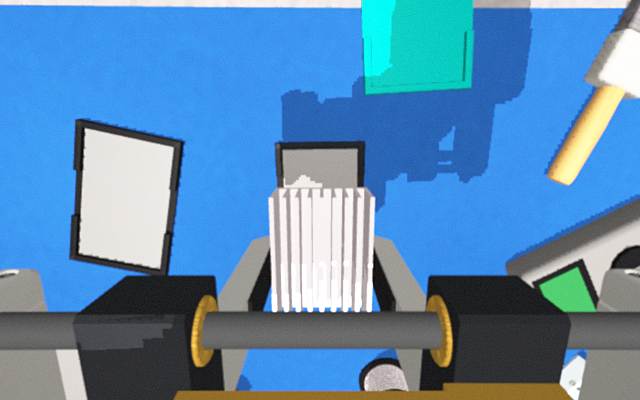

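The heat sink is held straight, and its tray at (320,165) is parallel to it. I lower it gently.

Emit:
send_rows --rows '[{"x": 0.002,"y": 0,"z": 0.005,"turn": 0.3,"grip": 1},{"x": 0.002,"y": 0,"z": 0.008,"turn": 0,"grip": 1},{"x": 0.002,"y": 0,"z": 0.009,"turn": 0,"grip": 1},{"x": 0.001,"y": 0,"z": 0.009,"turn": 0,"grip": 1},{"x": 0,"y": 0,"z": 0.009,"turn": 0,"grip": 1},{"x": 0,"y": 0,"z": 0.009,"turn": 0,"grip": 1},{"x": 0,"y": 0,"z": 0.008,"turn": 0,"grip": 1},{"x": 0,"y": 0,"z": 0.005,"turn": 0,"grip": 1},{"x": 0,"y": 0,"z": 0.002,"turn": 0,"grip": 1},{"x": 0,"y": 0,"z": 0,"turn": 0,"grip": 1}]'

```text
time: 28.0
position: [0.4461, 0.1791, 0.0688]
ee_rot: [0.011, 3.132, 0.02]
contact_force: [0.2, 0.6, -0.5]
width: 0.0498
```

```bash
python3 - <<'E'
from look import *
plan(.4445,.179,.0285,89.7)
print(np.round(r.read_state()['qpos'],3))
E
```

```text
t 28.0 pos [446.1 179.1  68.8] yawy 89.58 tilt [ 0.0093  0.013  -0.9999] w 49.8 F [ 0.2  0.6 -0.5]
TURN -0.12 then shift mm [ 2.  -0.6 40.3] | unturned [ 2.  -0.6 40.3]
[-0.472  0.65   0.056  2.126 -0.12   0.355  1.248]
```

Emit:
send_rows --rows '[{"x": 0.001,"y": 0,"z": 0.004,"turn": 0,"grip": 1},{"x": 0.001,"y": 0,"z": 0.005,"turn": 0,"grip": 1},{"x": 0,"y": 0,"z": 0.006,"turn": 0,"grip": 1},{"x": 0,"y": 0,"z": 0.006,"turn": 0,"grip": 1},{"x": 0,"y": 0,"z": 0.005,"turn": 0,"grip": 1},{"x": 0,"y": 0,"z": 0.003,"turn": 0,"grip": 1},{"x": 0,"y": 0,"z": 0.001,"turn": 0,"grip": 1},{"x": 0,"y": 0,"z": 0,"turn": 0,"grip": 1},{"x": 0,"y": 0,"z": 0,"turn": 0,"grip": 1},{"x": 0,"y": 0,"z": 0,"turn": 0,"grip": 1}]'

```text
time: 28.83
position: [0.4452, 0.1799, 0.0359]
ee_rot: [0.012, 3.131, 0.021]
contact_force: [0.4, -0.2, -2.4]
width: 0.0497
```

```bash
python3 - <<'E'
from look import *
plan(.4445,.179,.0285,89.7)
print(np.round(r.read_state()['qpos'],3))
p,d=r.capture('scene');cv2.imwrite('pics/s_s3.png',cv2.resize(p[170:330,300:460],None,fx=4,fy=4))
E
```

```text
t 28.83 pos [445.2 179.9  35.9] yawy 89.58 tilt [ 0.0108  0.0136 -0.9998] w 49.7 F [ 0.4 -0.2 -2.4]
TURN -0.12 then shift mm [ 0.7 -1.   7.4] | unturned [ 0.7 -1.   7.4]
[-0.465  0.714  0.041  2.142 -0.129  0.272  1.254]
```

View pics/s_s3.png

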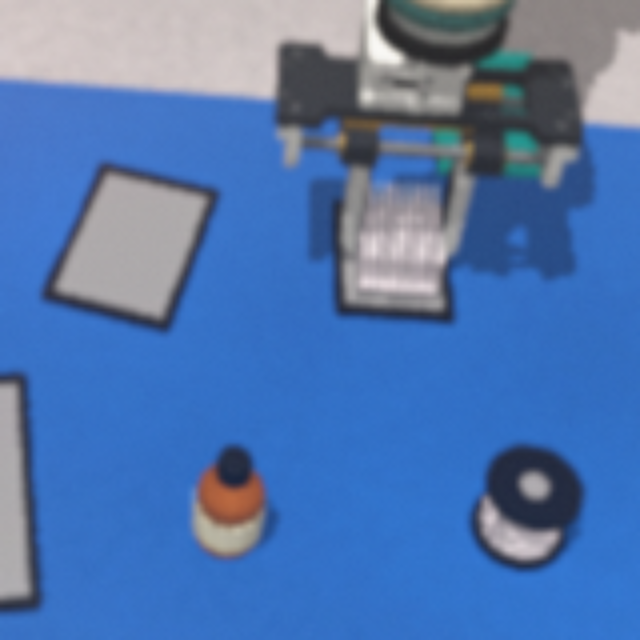

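Emit:
send_rows --rows '[{"x": 0,"y": 0,"z": 0.003,"turn": 0,"grip": 1},{"x": 0,"y": -0.001,"z": 0.002,"turn": 0,"grip": 1},{"x": 0,"y": 0,"z": 0.001,"turn": 0,"grip": 1},{"x": 0,"y": 0,"z": 0.001,"turn": 0,"grip": 1},{"x": 0,"y": 0,"z": 0.001,"turn": 0,"grip": 1},{"x": 0,"y": 0,"z": 0.001,"turn": 0,"grip": 1},{"x": 0,"y": 0,"z": 0.001,"turn": 0,"grip": 1},{"x": 0,"y": 0,"z": 0.001,"turn": 0,"grip": 1},{"x": 0,"y": 0,"z": 0.001,"turn": 0,"grip": 1},{"x": 0,"y": 0,"z": 0.001,"turn": 0,"grip": 1}]'

```text
time: 29.72
position: [0.4468, 0.1792, 0.0287]
ee_rot: [0.011, 3.126, 0.025]
contact_force: [-0.8, -0.5, 13.1]
width: 0.05
```

```bash
python3 - <<'E'
from look import *
plan(.4445,.179,.0285,89.7)
print(np.round(r.read_state()['qpos'],3))
E
```

```text
t 29.72 pos [446.8 179.2  28.7] yawy 89.59 tilt [ 0.0153  0.0161 -0.9998] w 50.0 F [-0.8 -0.5 13.1]
TURN -0.11 then shift mm [ 2.3 -0.2  0.2] | unturned [ 2.3 -0.2  0.2]
[-0.459  0.729  0.038  2.146 -0.137  0.249  1.265]
```

Emit:
send_rows --rows '[{"x": 0,"y": 0,"z": 0.001,"turn": 0,"grip": 1},{"x": 0,"y": 0,"z": 0.001,"turn": 0,"grip": 1},{"x": 0,"y": 0,"z": 0.001,"turn": 0,"grip": 1},{"x": 0,"y": 0,"z": 0,"turn": 0,"grip": 1},{"x": 0,"y": 0,"z": 0,"turn": 0,"grip": 0.4},{"x": 0,"y": 0,"z": 0,"turn": 0,"grip": 0.35},{"x": 0,"y": 0,"z": 0,"turn": 0,"grip": 0.25},{"x": 0,"y": 0,"z": -0.005,"turn": 0,"grip": 0.25},{"x": 0,"y": 0,"z": -0.01,"turn": 0,"grip": 0.25},{"x": 0,"y": 0,"z": -0.015,"turn": 0,"grip": 0.25}]' --squeeze 4

```text
time: 30.55
position: [0.4452, 0.1783, 0.0565]
ee_rot: [0.011, 3.129, 0.024]
contact_force: [0.2, 0.3, -0.4]
width: 0.0707
```

```bash
python3 - <<'E'
from look import *
plan(.60,-.10,.2,74.5)
print(np.round(r.read_state()['qpos'],3))
E
```

```text
t 30.55 pos [445.2 178.3  56.5] yawy 89.59 tilt [ 0.0125  0.0153 -0.9998] w 70.7 F [ 0.2  0.3 -0.4]
TURN 15.09 then shift mm [-224.7 -224.1 -145.8] | unturned [-158.6 -274.9 -145.8]
[-0.47   0.672  0.054  2.138 -0.137  0.317  1.266]
```

Emit:
send_rows --rows '[{"x": 0,"y": 0,"z": -0.02,"turn": 0,"grip": 0.2},{"x": 0,"y": 0,"z": -0.02,"turn": 0,"grip": 0},{"x": 0,"y": 0,"z": -0.02,"turn": 0,"grip": 0},{"x": 0,"y": 0,"z": -0.02,"turn": 0,"grip": 0},{"x": 0,"y": 0,"z": -0.02,"turn": 0,"grip": 0},{"x": 0,"y": 0,"z": -0.015,"turn": 0,"grip": 0},{"x": 0,"y": 0,"z": -0.01,"turn": 0,"grip": 0},{"x": -0.005,"y": -0.01,"z": 0,"turn": 0,"grip": 0},{"x": -0.008,"y": -0.013,"z": 0,"turn": 0,"grip": 0},{"x": -0.01,"y": -0.018,"z": 0,"turn": 0,"grip": 0}]'

```text
time: 31.38
position: [0.4656, 0.1369, 0.1973]
ee_rot: [-0.001, 3.121, 0.034]
contact_force: [0.1, -0.8, 0.4]
width: 0.0936
```

```bash
python3 - <<'E'
from look import *
plan(.635,-.245,.2,74.5)
p,d=r.capture('wrist');cv2.imwrite('pics/w_s4.png',p)
E
```

```text
t 31.38 pos [465.6 136.9 197.3] yawy 90.05 tilt [ 0.0202  0.0218 -0.9996] w 93.6 F [ 0.1 -0.8  0.4]
TURN 15.55 then shift mm [-265.4 -322.5   -7.6] | unturned [-169.2 -381.9   -7.6]
```

View pics/w_s4.png

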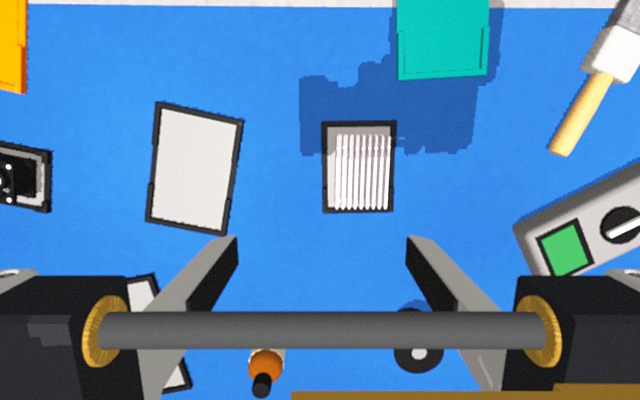

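The sink is in its recess at (360,170), and the bottle (265,365) and reel (418,345) are untouched. I head back to the stack.

Emit:
send_rows --rows '[{"x": -0.01,"y": -0.018,"z": 0,"turn": 3,"grip": 0},{"x": -0.011,"y": -0.018,"z": 0,"turn": 3,"grip": 0},{"x": -0.012,"y": -0.018,"z": 0,"turn": 3,"grip": 0},{"x": -0.013,"y": -0.017,"z": 0,"turn": 3,"grip": 0},{"x": -0.014,"y": -0.017,"z": 0,"turn": 3,"grip": 0},{"x": -0.014,"y": -0.017,"z": 0,"turn": 0,"grip": 0},{"x": -0.014,"y": -0.017,"z": 0,"turn": 0,"grip": 0},{"x": -0.014,"y": -0.017,"z": 0,"turn": 0,"grip": 0},{"x": -0.014,"y": -0.017,"z": 0,"turn": 0,"grip": 0},{"x": -0.014,"y": -0.017,"z": 0,"turn": 0,"grip": 0}]'

```text
time: 32.27
position: [0.5594, -0.0772, 0.1922]
ee_rot: [0.441, 3.1, 0.031]
contact_force: [-0.0, 1.1, -0.7]
width: 0.0941
```

```bash
python3 - <<'E'
from look import *
plan(.635,-.245,.17,74.5)
E
```

```text
t 32.27 pos [559.4 -77.2 192.2] yawy 73.81 tilt [ 0.013   0.018  -0.9998] w 94.1 F [-0.   1.1 -0.7]
TURN -0.69 then shift mm [-117.6 -142.    20.2] | unturned [-119.3 -140.5   20.2]
```

Emit:
send_rows --rows '[{"x": -0.014,"y": -0.017,"z": 0,"turn": -0.5,"grip": 0},{"x": -0.014,"y": -0.017,"z": 0,"turn": 0,"grip": 0},{"x": -0.014,"y": -0.017,"z": 0,"turn": 0,"grip": 0},{"x": -0.014,"y": -0.017,"z": 0,"turn": 0,"grip": 0},{"x": -0.014,"y": -0.017,"z": 0,"turn": 0,"grip": 0},{"x": -0.012,"y": -0.015,"z": 0,"turn": 0,"grip": 0},{"x": -0.008,"y": -0.01,"z": 0,"turn": 0,"grip": 0},{"x": -0.004,"y": -0.005,"z": 0.003,"turn": 0,"grip": 0},{"x": 0,"y": 0,"z": 0.004,"turn": 0,"grip": 0},{"x": 0,"y": 0,"z": 0.002,"turn": 0,"grip": 0}]'

```text
time: 33.1
position: [0.6133, -0.2335, 0.1752]
ee_rot: [0.452, 3.109, 0.023]
contact_force: [-0.5, 0.2, 0.2]
width: 0.094
```

```bash
python3 - <<'E'
from look import *
plan(.634,-.246,.0545,74.5)
look('c',[(.075,.1),(.05,.07),(.02,.04)])
p,d=r.capture('top');P=cloud('top',d);cv2.imwrite('pics/t_c.png',p)
for lo,hi,b in [(.02,.045,(205,260,165,230)),(.02,.045,(350,395,170,215)),(.05,.075,(370,440,80,165))]:
    mm=(P[...,2]>lo)&(P[...,2]<hi)&(d>0); k=np.zeros_like(mm);k[b[2]:b[3],b[0]:b[1]]=1; mm&=k
    q=P[mm]
    if len(q)>5: rr=cv2.minAreaRect((q[:,:2]*1000).astype(np.float32)); print(mm.sum(),np.round(np.hstack([rr[0],rr[1],rr[2]]),1),np.round(np.percentile(q[:,2],[5,50,95]),4))
E
```

```text
t 33.1 pos [ 613.3 -233.5  175.2] yawy 73.47 tilt [ 0.0024  0.0147 -0.9999] w 94.0 F [-0.5  0.2  0.2]
TURN -1.03 then shift mm [-23.4  -8.3 120.5] | unturned [-23.6  -7.9 120.5]
none 0.075
0.05 6097 [ 634.2 -246.8   59.9   99.4   74.7] 0.0593
0.02 640 [ 582.  -229.4   65.1   14.2   72. ] 0.0231
530 [4.459e+02 1.800e+02 7.000e+01 5.060e+01 2.000e-01] [0.0209 0.0305 0.0349]
```

View pics/w_c.png

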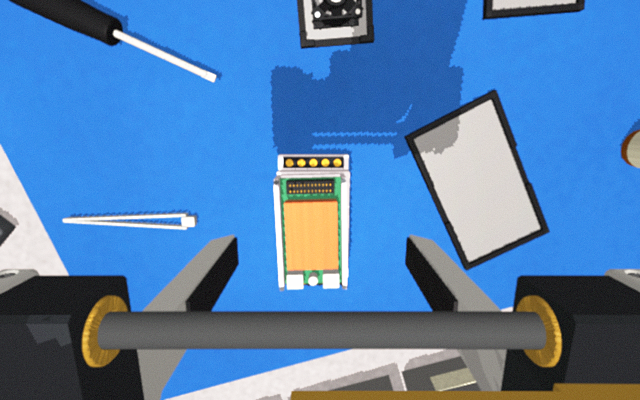

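The sink measures (445.9,180.0), 70x50.6 mm, 0.2° off, so it's well placed. The CPU is at (634.2,-246.8) with yaw 74.7° and is clean to grip.

Emit:
send_rows --rows '[{"x": -0.004,"y": -0.002,"z": 0.004,"turn": -0.5,"grip": 0},{"x": -0.006,"y": -0.002,"z": 0.008,"turn": -0.4,"grip": 0},{"x": -0.006,"y": -0.002,"z": 0.01,"turn": 0,"grip": 0},{"x": -0.004,"y": -0.002,"z": 0.01,"turn": 0,"grip": 0},{"x": -0.001,"y": 0,"z": 0.01,"turn": 0,"grip": 0},{"x": 0,"y": 0,"z": 0.01,"turn": 0,"grip": 0},{"x": 0,"y": 0,"z": 0.01,"turn": 0,"grip": 0},{"x": 0,"y": 0,"z": 0.01,"turn": 0,"grip": 0},{"x": 0,"y": 0,"z": 0.006,"turn": 0,"grip": 0},{"x": 0,"y": 0,"z": 0.002,"turn": 0,"grip": 0}]'

```text
time: 34.03
position: [0.6331, -0.2402, 0.0852]
ee_rot: [-0.413, -3.111, -0.029]
contact_force: [-0.1, 0.4, -0.7]
width: 0.094
```

```bash
python3 - <<'E'
from look import *
plan(.6342,-.2468,.056,74.7)
E
```

```text
t 34.03 pos [ 633.1 -240.2   85.2] yawy 74.87 tilt [-3.000e-04  1.860e-02 -9.998e-01] w 94.0 F [-0.1  0.4 -0.7]
TURN 0.17 then shift mm [-2.9 -6.6 29.1] | unturned [-2.9 -6.6 29.1]
```

Emit:
send_rows --rows '[{"x": -0.001,"y": -0.003,"z": 0.003,"turn": 0,"grip": 0},{"x": -0.001,"y": -0.003,"z": 0.005,"turn": 0,"grip": 0},{"x": 0,"y": -0.001,"z": 0.006,"turn": 0,"grip": 0},{"x": 0,"y": 0,"z": 0.006,"turn": 0,"grip": 0},{"x": 0,"y": 0,"z": 0.004,"turn": 0,"grip": 0},{"x": 0,"y": 0,"z": 0.002,"turn": 0,"grip": 0},{"x": 0,"y": 0,"z": 0,"turn": 0,"grip": 0},{"x": 0,"y": 0,"z": 0,"turn": 0,"grip": 0},{"x": 0,"y": 0,"z": 0,"turn": 0,"grip": 0},{"x": 0,"y": 0,"z": 0,"turn": 0,"grip": 0}]'

```text
time: 34.87
position: [0.6336, -0.2484, 0.0571]
ee_rot: [-0.414, -3.113, -0.028]
contact_force: [-0.8, -0.2, 0.1]
width: 0.094
```

```bash
python3 - <<'E'
from look import *
plan(.6342,-.2468,.056,74.7)
E
```

```text
t 34.87 pos [ 633.6 -248.4   57.1] yawy 74.84 tilt [ 0.0012  0.0179 -0.9998] w 94.0 F [-0.8 -0.2  0.1]
TURN 0.14 then shift mm [-0.2  1.7  1.1] | unturned [-0.2  1.7  1.1]
```

Emit:
send_rows --rows '[{"x": 0,"y": 0.0015,"z": 0.001,"turn": 0,"grip": 0.1},{"x": 0,"y": 0,"z": 0,"turn": 0,"grip": 0.15},{"x": 0,"y": 0,"z": 0,"turn": 0,"grip": 0.25},{"x": 0,"y": 0,"z": 0,"turn": 0,"grip": 0.33},{"x": 0,"y": 0,"z": 0,"turn": 0,"grip": 0.4},{"x": 0,"y": 0,"z": 0,"turn": 0,"grip": 1},{"x": 0,"y": 0,"z": 0,"turn": 0,"grip": 1},{"x": 0,"y": 0,"z": 0,"turn": 0,"grip": 1},{"x": 0,"y": 0,"z": 0,"turn": 0,"grip": 1},{"x": 0,"y": 0,"z": 0,"turn": 0,"grip": 1}]' --squeeze 30

```text
time: 35.7
position: [0.6348, -0.2466, 0.0571]
ee_rot: [0.413, 3.113, 0.028]
contact_force: [0.1, 0.5, 0.1]
width: 0.0602
```

```bash
python3 - <<'E'
from look import *
plan(.4485,.008,.17,77.9)
E
```

```text
t 35.7 pos [ 634.8 -246.6   57.1] yawy 74.88 tilt [ 0.003   0.0174 -0.9998] w 60.2 F [0.1 0.5 0.1]
TURN -3.02 then shift mm [ 235.7  211.9 -109. ] | unturned [ 246.5  199.2 -109. ]
```

Emit:
send_rows --rows '[{"x": 0,"y": 0,"z": -0.004,"turn": 0,"grip": 1},{"x": 0,"y": 0,"z": -0.01,"turn": 0,"grip": 1},{"x": 0,"y": 0,"z": -0.015,"turn": 0,"grip": 1},{"x": 0,"y": 0,"z": -0.018,"turn": 0,"grip": 1},{"x": 0,"y": 0,"z": -0.018,"turn": 0,"grip": 1},{"x": 0.003,"y": 0.003,"z": -0.018,"turn": -1,"grip": 1},{"x": 0.007,"y": 0.006,"z": -0.014,"turn": -1,"grip": 1},{"x": 0.011,"y": 0.01,"z": -0.007,"turn": -0.8,"grip": 1},{"x": 0.015,"y": 0.013,"z": 0,"turn": 0,"grip": 1},{"x": 0.016,"y": 0.0145,"z": 0,"turn": 0,"grip": 1}]'

```text
time: 36.53
position: [0.5934, -0.1958, 0.1711]
ee_rot: [0.343, 3.12, 0.021]
contact_force: [0.6, 0.6, -1.7]
width: 0.0599
```

```bash
python3 - <<'E'
from look import *
plan(.45,.008,.17,77.9)
E
```

```text
t 36.53 pos [ 593.4 -195.8  171.1] yawy 77.44 tilt [ 0.0046  0.0131 -0.9999] w 59.9 F [ 0.6  0.6 -1.7]
TURN -0.46 then shift mm [182.9 169.2   3.1] | unturned [184.3 167.7   3.1]
```

Emit:
send_rows --rows '[{"x": 0.016,"y": 0.0145,"z": 0,"turn": -0.3,"grip": 1},{"x": 0.016,"y": 0.0145,"z": 0,"turn": 0,"grip": 1},{"x": 0.016,"y": 0.0145,"z": 0,"turn": 0,"grip": 1},{"x": 0.016,"y": 0.0145,"z": 0,"turn": 0,"grip": 1},{"x": 0.016,"y": 0.0145,"z": 0,"turn": 0,"grip": 1},{"x": 0.016,"y": 0.0145,"z": 0,"turn": 0,"grip": 1},{"x": 0.014,"y": 0.013,"z": 0,"turn": 0,"grip": 1},{"x": 0.011,"y": 0.01,"z": 0,"turn": 0,"grip": 1},{"x": 0.006,"y": 0.005,"z": 0,"turn": 0,"grip": 1},{"x": 0.003,"y": 0.003,"z": 0,"turn": 0,"grip": 1}]'

```text
time: 37.37
position: [0.4848, -0.0443, 0.1812]
ee_rot: [0.332, 3.113, 0.024]
contact_force: [-1.1, -0.6, -1.5]
width: 0.0601
```

```bash
python3 - <<'E'
from look import *
plan(.45,.008,.03,77.9);print(np.round(r.read_state()['qpos'],3))
E
```

```text
t 37.37 pos [484.8 -44.3 181.2] yawy 77.82 tilt [ 0.012   0.0144 -0.9998] w 60.1 F [-1.1 -0.6 -1.5]
TURN -0.08 then shift mm [ 46.3  41.3 151.5] | unturned [ 46.3  41.2 151.5]
[-0.076  0.461  0.17   2.023 -0.148  0.658  1.551]
```

Emit:
send_rows --rows '[{"x": 0.006,"y": 0.005,"z": 0.003,"turn": 0,"grip": 1},{"x": 0.007,"y": 0.006,"z": 0.006,"turn": 0,"grip": 1},{"x": 0.007,"y": 0.006,"z": 0.009,"turn": 0,"grip": 1},{"x": 0.007,"y": 0.006,"z": 0.01,"turn": 0,"grip": 1},{"x": 0.007,"y": 0.006,"z": 0.01,"turn": 0,"grip": 1},{"x": 0.005,"y": 0.005,"z": 0.01,"turn": 0,"grip": 1},{"x": 0.002,"y": 0.002,"z": 0.01,"turn": 0,"grip": 1},{"x": 0,"y": 0,"z": 0.01,"turn": 0,"grip": 1},{"x": 0,"y": 0,"z": 0.005,"turn": 0,"grip": 1},{"x": 0,"y": 0,"z": 0.001,"turn": 0,"grip": 1}]'

```text
time: 38.2
position: [0.4538, 0.0013, 0.103]
ee_rot: [0.34, 3.107, 0.021]
contact_force: [0.6, -0.3, -1.0]
width: 0.0599
```

```bash
python3 - <<'E'
from look import *
plan(.45,.008,.03,77.9);print(np.round(r.read_state()['qpos'],3))
p,d=r.capture('wrist');cv2.imwrite('pics/w_c2.png',p)
E
```

```text
t 38.2 pos [453.8   1.3 103. ] yawy 77.5 tilt [ 0.0175  0.0117 -0.9998] w 59.9 F [ 0.6 -0.3 -1. ]
TURN -0.4 then shift mm [ 6.2  4.7 73. ] | unturned [ 6.3  4.6 73. ]
[-0.141  0.562  0.122  2.18  -0.199  0.392  1.497]
```

View pics/w_c2.png

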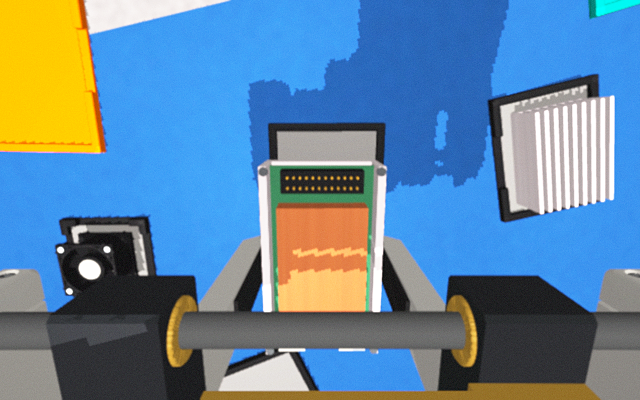

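The CPU is held square, with its tray ahead at (327,145). I lower it.

Emit:
send_rows --rows '[{"x": 0.001,"y": 0.002,"z": 0.003,"turn": -0.4,"grip": 1},{"x": 0.001,"y": 0.002,"z": 0.005,"turn": 0,"grip": 1},{"x": 0.001,"y": 0.001,"z": 0.006,"turn": 0,"grip": 1},{"x": 0.001,"y": 0,"z": 0.007,"turn": 0,"grip": 1},{"x": 0,"y": 0,"z": 0.007,"turn": 0,"grip": 1},{"x": 0,"y": 0,"z": 0.007,"turn": 0,"grip": 1},{"x": 0,"y": 0,"z": 0.006,"turn": 0,"grip": 1},{"x": 0,"y": 0,"z": 0.003,"turn": 0,"grip": 1},{"x": 0,"y": 0,"z": 0.001,"turn": 0,"grip": 1},{"x": 0,"y": 0,"z": 0,"turn": 0,"grip": 1}]'

```text
time: 39.08
position: [0.4534, 0.0073, 0.0541]
ee_rot: [0.331, 3.105, 0.021]
contact_force: [-1.1, 0.7, -2.4]
width: 0.0602
```

```bash
python3 - <<'E'
from look import *
plan(.451,.008,.03,77.9);print(np.round(r.read_state()['qpos'],3))
E
```

```text
t 39.08 pos [453.4   7.3  54.1] yawy 77.82 tilt [ 0.0204  0.0113 -0.9997] w 60.2 F [-1.1  0.7 -2.4]
TURN -0.08 then shift mm [ 2.9 -0.2 24. ] | unturned [ 2.9 -0.2 24. ]
[-0.124  0.661  0.079  2.211 -0.233  0.257  1.52 ]
```

Emit:
send_rows --rows '[{"x": 0.001,"y": 0,"z": 0.003,"turn": 0,"grip": 1},{"x": 0.001,"y": 0,"z": 0.004,"turn": 0,"grip": 1},{"x": 0,"y": 0,"z": 0.004,"turn": 0,"grip": 1},{"x": 0,"y": 0,"z": 0.003,"turn": 0,"grip": 1},{"x": 0,"y": 0,"z": 0.001,"turn": 0,"grip": 1},{"x": 0,"y": 0,"z": 0,"turn": 0,"grip": 1},{"x": 0,"y": 0,"z": 0,"turn": 0,"grip": 1},{"x": 0,"y": 0,"z": 0,"turn": 0,"grip": 1},{"x": 0,"y": 0,"z": 0,"turn": 0,"grip": 1},{"x": 0,"y": 0,"z": 0,"turn": 0,"grip": 1}]'

```text
time: 39.92
position: [0.4531, 0.0077, 0.0393]
ee_rot: [0.331, 3.1, 0.022]
contact_force: [-1.0, -0.8, -1.5]
width: 0.0595
```

```bash
python3 - <<'E'
from look import *
plan(.451,.008,.03,77.9);print(np.round(r.read_state()['qpos'],3))
E
```

```text
t 39.92 pos [453.1   7.7  39.3] yawy 77.84 tilt [ 0.0248  0.0113 -0.9996] w 59.5 F [-1.  -0.8 -1.5]
TURN -0.06 then shift mm [ 2.3 -0.3  9.2] | unturned [ 2.3 -0.3  9.2]
[-0.191  0.699  0.176  2.224 -0.555  0.235  1.841]
```

Emit:
send_rows --rows '[{"x": 0,"y": 0,"z": 0.001,"turn": 0,"grip": 1},{"x": 0,"y": 0,"z": 0.001,"turn": 0,"grip": 1},{"x": 0,"y": 0,"z": 0.001,"turn": 0,"grip": 1},{"x": 0,"y": 0,"z": 0.001,"turn": 0,"grip": 1},{"x": 0,"y": 0,"z": 0.001,"turn": 0,"grip": 1},{"x": 0,"y": 0,"z": 0,"turn": 0,"grip": 1},{"x": 0,"y": 0,"z": 0,"turn": 0,"grip": 1},{"x": 0,"y": 0,"z": 0,"turn": 0,"grip": 1},{"x": 0,"y": 0,"z": 0,"turn": 0,"grip": 1},{"x": 0,"y": 0,"z": 0,"turn": 0,"grip": 1}]'

```text
time: 40.75
position: [0.4535, 0.0077, 0.0339]
ee_rot: [0.331, 3.1, 0.022]
contact_force: [-0.0, 0.8, -1.7]
width: 0.0597
```

```bash
python3 - <<'E'
from look import *
plan(.451,.008,.03,77.9);print(np.round(r.read_state()['qpos'],3))
E
```

```text
t 40.75 pos [453.5   7.7  33.9] yawy 77.83 tilt [ 0.0253  0.0115 -0.9996] w 59.7 F [-0.   0.8 -1.7]
TURN -0.07 then shift mm [ 2.6 -0.3  3.8] | unturned [ 2.6 -0.3  3.8]
[-0.211  0.715  0.205  2.225 -0.666  0.235  1.952]
```

Emit:
send_rows --rows '[{"x": 0.001,"y": 0,"z": 0.001,"turn": 0,"grip": 1},{"x": 0.001,"y": 0,"z": 0.001,"turn": 0,"grip": 1},{"x": 0,"y": 0,"z": 0.001,"turn": 0,"grip": 1},{"x": 0,"y": 0,"z": 0.001,"turn": 0,"grip": 1},{"x": 0,"y": 0,"z": 0.001,"turn": 0,"grip": 1},{"x": 0,"y": 0,"z": 0.001,"turn": 0,"grip": 1},{"x": 0,"y": 0,"z": 0.001,"turn": 0,"grip": 1},{"x": 0,"y": 0,"z": 0.001,"turn": 0,"grip": 1},{"x": 0,"y": 0,"z": 0.001,"turn": 0,"grip": 1},{"x": 0,"y": 0,"z": 0,"turn": 0,"grip": 1}]'

```text
time: 41.58
position: [0.4521, 0.008, 0.0305]
ee_rot: [0.332, 3.094, 0.03]
contact_force: [-0.3, 0.3, -0.2]
width: 0.0597
```

```bash
python3 - <<'E'
from look import *
plan(.451,.008,.03,77.9);print(np.round(r.read_state()['qpos'],3))
E
```

```text
t 41.58 pos [452.1   8.   30.5] yawy 77.77 tilt [ 0.0313  0.0158 -0.9994] w 59.7 F [-0.3  0.3 -0.2]
TURN -0.13 then shift mm [ 1.1 -0.2  0.5] | unturned [ 1.1 -0.2  0.5]
[-0.231  0.725  0.24   2.236 -0.823  0.236  2.11 ]
```

Emit:
send_rows --rows '[{"x": 0,"y": 0,"z": 0.001,"turn": 0,"grip": 1},{"x": 0,"y": 0,"z": 0.0015,"turn": 0,"grip": 1},{"x": 0,"y": 0,"z": 0.0015,"turn": 0,"grip": 1},{"x": 0,"y": 0,"z": 0.0015,"turn": 0,"grip": 1},{"x": 0,"y": 0,"z": 0.0015,"turn": 0,"grip": 1},{"x": 0,"y": 0,"z": 0.0015,"turn": 0,"grip": 1},{"x": 0,"y": 0,"z": 0.0015,"turn": 0,"grip": 1},{"x": 0,"y": 0,"z": 0.0015,"turn": 0,"grip": 1},{"x": 0,"y": 0,"z": 0.0015,"turn": 0,"grip": 1},{"x": 0,"y": 0,"z": 0,"turn": 0,"grip": 1}]'

```text
time: 42.42
position: [0.4523, 0.0077, 0.0305]
ee_rot: [0.333, 3.081, 0.046]
contact_force: [-1.3, -1.4, -0.3]
width: 0.0599
```

```bash
python3 - <<'E'
from look import *
plan(.451,.008,.03,77.9);print(np.round(r.read_state()['qpos'],3))
p,d=r.capture('wrist');cv2.imwrite('pics/w_c3.png',p)
p,d=r.capture('scene');cv2.imwrite('pics/s_c3.png',cv2.resize(p[140:290,230:390],None,fx=4,fy=4))
E
```

```text
t 42.42 pos [452.3   7.7  30.5] yawy 77.7 tilt [ 0.0448  0.0248 -0.9987] w 59.9 F [-1.3 -1.4 -0.3]
TURN -0.2 then shift mm [1.3 0.  0.5] | unturned [1.3 0.  0.5]
[-0.237  0.726  0.259  2.249 -0.963  0.237  2.256]
```

View pics/s_c3.png

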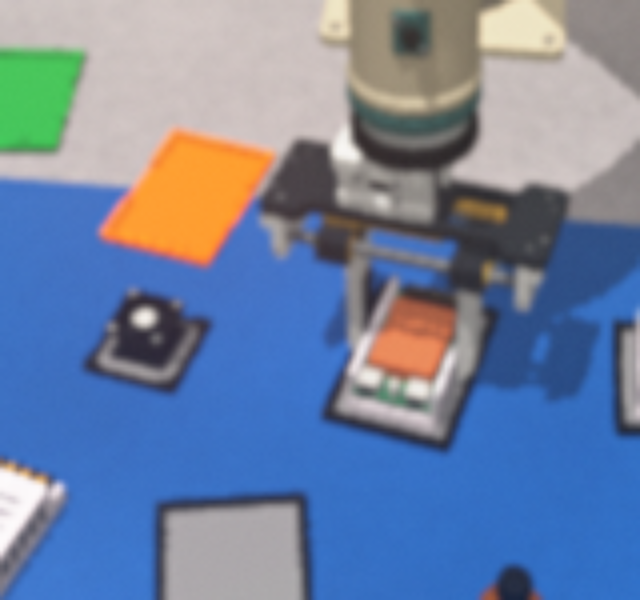

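View pics/w_c3.png

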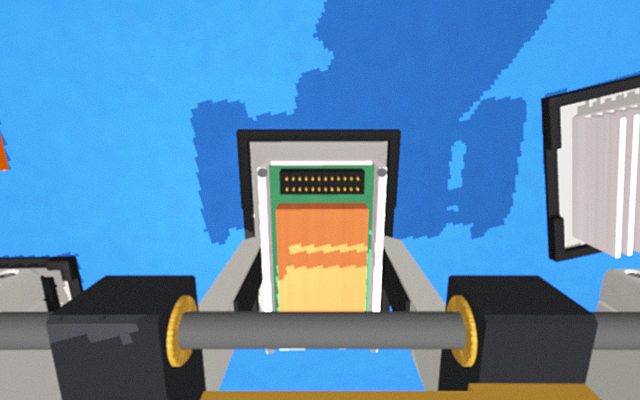

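```bash
cat > planefit.py <<'E'
from h import *
def pf(box,tag='x'):
    pose=st();p,d=r.capture('wrist');P=cloud('wrist',d,pose)
    q=P[box[2]:box[3],box[0]:box[1]].reshape(-1,3); q=q[(d[box[2]:box[3],box[0]:box[1]].ravel()>0)]
    A=np.c_[q[:,:2]-q[:,:2].mean(0),np.ones(len(q))]; 
    for _ in range(3):
        c=np.linalg.lstsq(A,q[:,2],rcond=None)[0]; e=abs(A@c-q[:,2]); k=e<2.5*np.median(e)+1e-4; A,q=A[k],q[k]
    print('slope x,y',np.round(c[:2],4),'z at',np.round(q[:,:2].mean(0),4),np.round(c[2],4),len(q),'rms',np.round(np.std(A@c-q[:,2]),5))
E
python3 - <<'E'
from planefit import *
pf((285,360,208,305))  # copper lid
pf((260,380,140,158))  # tray floor
E
```

```text
slope x,y [0.0042 0.0098] z at [0.4475 0.0093] 0.033 6631 rms 0.00048
slope x,y [-0.0142  0.0019] z at [0.3993 0.0196] 0.0026 1823 rms 0.0005
```

The lid plane slopes only 0.4–1% at z 0.033, so the module lies flat on the recess floor. I release it.

Emit:
send_rows --rows '[{"x": 0,"y": 0,"z": 0,"turn": 0,"grip": 1},{"x": 0,"y": 0,"z": 0,"turn": 0,"grip": 0.32},{"x": 0,"y": 0,"z": 0,"turn": 0,"grip": 0.28},{"x": 0,"y": 0,"z": 0,"turn": 0,"grip": 0.2},{"x": 0,"y": 0,"z": 0,"turn": 0,"grip": 0.15},{"x": 0,"y": 0,"z": 0,"turn": 0,"grip": 0.1},{"x": 0,"y": 0,"z": -0.004,"turn": 0,"grip": 0.1},{"x": 0,"y": 0,"z": -0.008,"turn": 0,"grip": 0.1},{"x": 0,"y": 0,"z": -0.01,"turn": 0,"grip": 0.1},{"x": 0,"y": 0,"z": -0.012,"turn": 0,"grip": 0.1}]' --squeeze 4

```text
time: 43.45
position: [0.4502, 0.0068, 0.0623]
ee_rot: [0.334, 3.087, 0.044]
contact_force: [-0.1, 0.5, -0.1]
width: 0.0847
```

```bash
python3 - <<'E'
from look import *
plan(.635,-.245,.2,75.);print(np.round(r.read_state()['qpos'],3))
E
```

```text
t 43.45 pos [450.2   6.8  62.3] yawy 77.67 tilt [ 0.0391  0.0244 -0.9989] w 84.7 F [-0.1  0.5 -0.1]
TURN 2.67 then shift mm [-248.1 -190.7 -136.4] | unturned [-238.9 -202.1 -136.4]
[-0.328  0.675  0.395  2.239 -0.885  0.348  2.187]
```

Emit:
send_rows --rows '[{"x": 0,"y": 0,"z": -0.02,"turn": 0,"grip": 0},{"x": 0,"y": 0,"z": -0.025,"turn": 0,"grip": 0},{"x": 0,"y": 0,"z": -0.03,"turn": 0,"grip": 0},{"x": 0,"y": 0,"z": -0.025,"turn": 0.5,"grip": 0},{"x": -0.01,"y": -0.008,"z": -0.015,"turn": 0.5,"grip": 0},{"x": -0.025,"y": -0.02,"z": 0,"turn": 0.5,"grip": 0},{"x": -0.03,"y": -0.023,"z": 0,"turn": 0.5,"grip": 0},{"x": -0.03,"y": -0.023,"z": 0,"turn": 0.4,"grip": 0},{"x": -0.015,"y": -0.012,"z": 0,"turn": 0,"grip": 0},{"x": -0.005,"y": -0.004,"z": 0,"turn": 0,"grip": 0}]'

```text
time: 44.28
position: [0.5353, -0.1115, 0.1876]
ee_rot: [0.391, 3.084, 0.049]
contact_force: [0.6, -0.2, 0.2]
width: 0.0942
```

```bash
python3 - <<'E'
from look import *
plan(.635,-.245,.15,75.);print(np.round(r.read_state()['qpos'],3))
p,d=r.capture('wrist');cv2.imwrite('pics/w_c4.png',p)
E
```

```text
t 44.28 pos [ 535.3 -111.5  187.6] yawy 75.59 tilt [ 0.0366  0.0272 -0.999 ] w 94.2 F [ 0.6 -0.2  0.2]
TURN 0.59 then shift mm [-129.8 -104.4   37.5] | unturned [-128.8 -105.7   37.5]
[-0.28   0.612  0.712  1.89  -0.59   0.828  2.068]
```

View pics/w_c4.png

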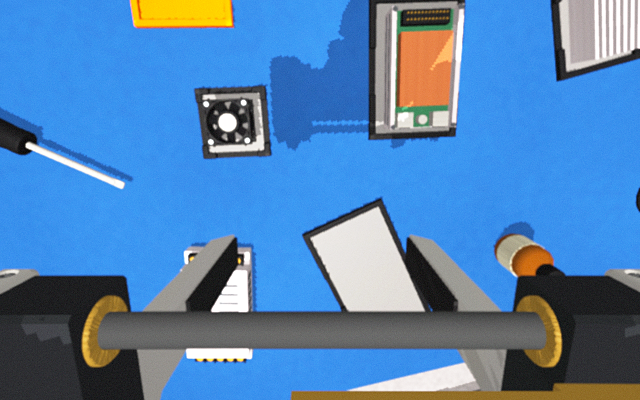

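The CPU is in its tray at (415,65), square. I go on to the power supply.

Emit:
send_rows --rows '[{"x": -0.025,"y": -0.02,"z": 0,"turn": 0.5,"grip": 0},{"x": -0.03,"y": -0.024,"z": 0,"turn": 0,"grip": 0},{"x": -0.03,"y": -0.024,"z": 0,"turn": 0,"grip": 0},{"x": -0.02,"y": -0.015,"z": 0,"turn": 0,"grip": 0},{"x": -0.008,"y": -0.006,"z": 0,"turn": 0,"grip": 0},{"x": 0,"y": 0,"z": 0,"turn": 0,"grip": 0},{"x": 0,"y": 0,"z": 0.005,"turn": 0,"grip": 0},{"x": 0,"y": 0,"z": 0.008,"turn": 0,"grip": 0},{"x": 0,"y": 0,"z": 0.004,"turn": 0,"grip": 0},{"x": 0,"y": 0,"z": 0,"turn": 0,"grip": 0}]'

```text
time: 45.17
position: [0.6155, -0.2119, 0.1643]
ee_rot: [0.395, 3.102, 0.072]
contact_force: [-0.1, 0.6, 0.2]
width: 0.0937
```

```bash
python3 - <<'E'
from look import *
plan(.635,-.245,.0275,75.);print(np.round(r.read_state()['qpos'],3))
look('p',[(.02,.04)])
p,d=r.capture('top');P=cloud('top',d);cv2.imwrite('pics/t_p.png',p)
for lo,hi,b in [(.02,.045,(205,260,165,230)),(.02,.045,(350,395,170,215)),(.02,.045,(270,335,160,230)),(.02,.04,(370,440,80,165))]:
    mm=(P[...,2]>lo)&(P[...,2]<hi)&(d>0); k=np.zeros_like(mm);k[b[2]:b[3],b[0]:b[1]]=1; mm&=k
    q=P[mm]
    if len(q)>5: rr=cv2.minAreaRect((q[:,:2]*1000).astype(np.float32)); print(mm.sum(),np.round(np.hstack([rr[0],rr[1],rr[2]]),1),np.round(np.percentile(q[:,2],[5,50,95]),4))
E
```

```text
t 45.17 pos [ 615.5 -211.9  164.3] yawy 75.5 tilt [ 0.0195  0.0441 -0.9988] w 93.7 F [-0.1  0.6  0.2]
TURN 0.5 then shift mm [-26.4 -33.4 135.6] | unturned [-26.1 -33.6 135.6]
[-0.053  0.785  0.663  1.59  -0.612  0.982  2.142]
0.02 8567 [ 636.4 -245.6   66.5  126.3   73.5] 0.0295
229 [ 451.6 -170.8   41.    40.5   75.7] [0.021  0.0293 0.0331]
83 [ 584.3 -259.    16.1   48.9   45.6] [0.0205 0.0291 0.033 ]
```

View pics/w_p.png

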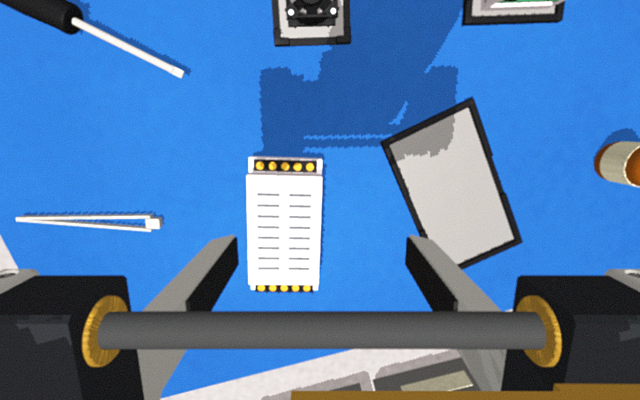

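Emit:
send_rows --rows '[{"x": 0,"y": 0.03,"z": 0,"turn": 0.5,"grip": 0},{"x": 0,"y": 0.035,"z": 0,"turn": 0,"grip": 0},{"x": 0,"y": 0.035,"z": 0,"turn": 0,"grip": 0},{"x": 0,"y": 0.01,"z": 0,"turn": 0,"grip": 0},{"x": 0,"y": 0,"z": 0,"turn": 0,"grip": 0},{"x": 0,"y": 0,"z": 0,"turn": 0,"grip": 0},{"x": 0,"y": 0,"z": 0,"turn": 0,"grip": 0},{"x": 0,"y": 0,"z": 0,"turn": 0,"grip": 0},{"x": 0,"y": 0,"z": 0,"turn": 0,"grip": 0},{"x": 0,"y": 0,"z": 0,"turn": 0,"grip": 0}]'

```text
time: 46.1
position: [0.6429, -0.1092, 0.1726]
ee_rot: [0.421, 3.095, 0.064]
contact_force: [-1.3, -0.8, -0.9]
width: 0.0939
```

```bash
python3 - <<'E'
from look import *
plan(.635,-.245,.0275,75.);print(np.round(r.read_state()['qpos'],3))
E
```

```text
t 46.1 pos [ 642.9 -109.2  172.6] yawy 74.51 tilt [ 0.0227  0.0381 -0.999 ] w 93.9 F [-1.3 -0.8 -0.9]
TURN -0.49 then shift mm [ -25.8 -139.3  139.6] | unturned [ -27.  -139.1  139.6]
[-0.235  0.777  0.688  1.593 -0.619  0.985  1.966]
```

Emit:
send_rows --rows '[{"x": -0.001,"y": -0.005,"z": 0,"turn": 0,"grip": 0},{"x": -0.002,"y": -0.01,"z": 0,"turn": 0,"grip": 0},{"x": -0.002,"y": -0.012,"z": 0,"turn": 0,"grip": 0},{"x": -0.002,"y": -0.012,"z": 0,"turn": 0,"grip": 0},{"x": -0.002,"y": -0.012,"z": 0,"turn": 0,"grip": 0},{"x": -0.002,"y": -0.012,"z": 0,"turn": 0,"grip": 0},{"x": -0.002,"y": -0.012,"z": 0,"turn": 0,"grip": 0},{"x": -0.002,"y": -0.012,"z": 0,"turn": 0,"grip": 0},{"x": -0.002,"y": -0.012,"z": 0,"turn": 0,"grip": 0},{"x": -0.002,"y": -0.01,"z": 0,"turn": 0,"grip": 0}]'

```text
time: 46.93
position: [0.6287, -0.2353, 0.1679]
ee_rot: [0.431, 3.094, 0.06]
contact_force: [0.5, 0.4, -0.4]
width: 0.0937
```

```bash
python3 - <<'E'
from look import *
plan(.635,-.245,.0275,75.);print(np.round(r.read_state()['qpos'],3))
E
```

```text
t 46.93 pos [ 628.7 -235.3  167.9] yawy 74.16 tilt [ 0.0224  0.0354 -0.9991] w 93.7 F [ 0.5  0.4 -0.4]
TURN -0.84 then shift mm [ -6.8 -13.3 140.1] | unturned [ -7.  -13.2 140.1]
[-0.023  0.809  0.672  1.53  -0.611  1.014  2.126]
```

Emit:
send_rows --rows '[{"x": 0.025,"y": 0.02,"z": 0,"turn": 0,"grip": 0},{"x": 0.03,"y": 0.024,"z": 0,"turn": 0,"grip": 0},{"x": 0.03,"y": 0.024,"z": 0,"turn": 0,"grip": 0},{"x": 0.03,"y": 0.024,"z": 0,"turn": 0,"grip": 0},{"x": 0.02,"y": 0.015,"z": 0,"turn": 0,"grip": 0},{"x": 0.008,"y": 0.006,"z": 0,"turn": 0,"grip": 0},{"x": 0,"y": 0,"z": 0,"turn": 0,"grip": 0},{"x": 0,"y": 0,"z": 0,"turn": 0,"grip": 0},{"x": 0,"y": 0,"z": 0,"turn": 0,"grip": 0},{"x": 0,"y": 0,"z": 0,"turn": 0,"grip": 0}]'

```text
time: 47.77
position: [0.5203, -0.0979, 0.1694]
ee_rot: [0.447, 3.086, 0.045]
contact_force: [0.5, 0.9, -0.1]
width: 0.094
```

```bash
python3 - <<'E'
from look import *
plan(.635,-.245,.0275,75.);print(np.round(r.read_state()['qpos'],3))
E
```

```text
t 47.77 pos [520.3 -97.9 169.4] yawy 73.53 tilt [ 0.027   0.0251 -0.9993] w 94.0 F [ 0.5  0.9 -0.1]
TURN -1.47 then shift mm [-146.2 -116.8  141.2] | unturned [-149.1 -113.   141.2]
[-0.306  0.622  0.71   1.945 -0.62   0.78   2.048]
```

Emit:
send_rows --rows '[{"x": -0.006,"y": -0.005,"z": 0,"turn": -0.5,"grip": 0},{"x": -0.01,"y": -0.008,"z": 0,"turn": -0.5,"grip": 0},{"x": -0.012,"y": -0.01,"z": 0,"turn": -0.4,"grip": 0},{"x": -0.012,"y": -0.01,"z": 0,"turn": 0,"grip": 0},{"x": -0.012,"y": -0.01,"z": 0,"turn": 0,"grip": 0},{"x": -0.012,"y": -0.01,"z": 0,"turn": 0,"grip": 0},{"x": -0.012,"y": -0.01,"z": 0,"turn": 0,"grip": 0},{"x": -0.012,"y": -0.01,"z": 0,"turn": 0,"grip": 0},{"x": -0.012,"y": -0.01,"z": 0,"turn": 0,"grip": 0},{"x": -0.012,"y": -0.01,"z": 0,"turn": 0,"grip": 0}]'

```text
time: 48.6
position: [0.6128, -0.239, 0.1683]
ee_rot: [0.413, 3.085, 0.029]
contact_force: [0.2, 0.0, -0.1]
width: 0.094
```

```bash
python3 - <<'E'
from look import *
plan(.635,-.245,.0275,75.);print(np.round(r.read_state()['qpos'],3))
E
```

```text
t 48.6 pos [ 612.8 -239.   168.3] yawy 74.76 tilt [ 0.0306  0.0144 -0.9994] w 94.0 F [ 0.2  0.  -0.1]
TURN -0.24 then shift mm [-19.4  -3.1 141.4] | unturned [-19.4  -3.  141.4]
[-0.033  0.784  0.678  1.588 -0.604  0.965  2.154]
```

Jaw-direction tilt is down to 0.02 rad. Now a precise pose for the power supply.

```bash
python3 - <<'E'
from look import *
pose=st();p,d=r.capture('wrist');cv2.imwrite('pics/w_p2.png',p)
P=cloud('wrist',d,pose)
hsv=cv2.cvtColor(p,cv2.COLOR_BGR2HSV)
m=((d>0)&(P[...,2]>.026)&(P[...,2]<.034)&(abs(P[...,0]-.635)<.1)&(abs(P[...,1]+.245)<.08)).astype(np.uint8)
m[300:]=0; m=cv2.morphologyEx(m,cv2.MORPH_OPEN,np.ones((5,5)))
n,l,s,c=cv2.connectedComponentsWithStats(m); i=1+np.argmax(s[1:,4]); m=(l==i)
q=P[m]; rr=cv2.minAreaRect((q[:,:2]*1000).astype(np.float32)); print(np.round(np.hstack([rr[0],rr[1],rr[2]]),1))
# side lines: row-wise left/right edges
L=[];R_=[]
for v in range(s[i,1]+8,s[i,1]+s[i,3]-8):
    u=np.where(m[v])[0]; L.append(onplane('wrist',u[0],v,.03,pose)); R_.append(onplane('wrist',u[-1]+1,v,.03,pose))
for e in (L,R_):
    e=np.array(e)[:,:2]; k=cv2.fitLine(e.astype(np.float32),cv2.DIST_HUBER,0,.01,.01).ravel(); print('dir',np.degrees(np.arctan2(k[1],k[0])),'pt',np.round(k[2:],4))
print(s[i])
E
```

```text
[ 635.5 -245.4   66.2  104.2   73.6]
dir -16.922838 pt [ 0.6258 -0.2764]
dir -16.393894 pt [ 0.654  -0.2163]
[ 281  166   75  109 7733]
```

View pics/w_p2.png

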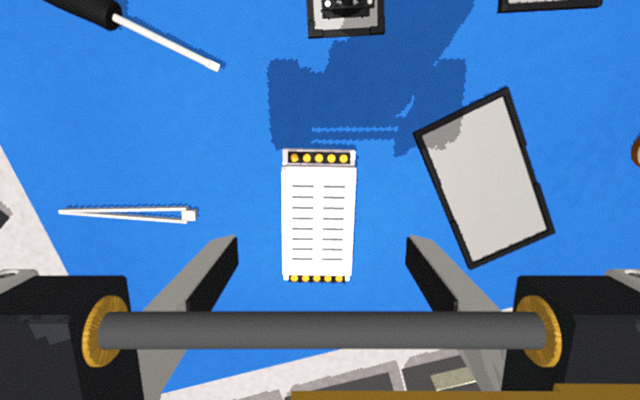

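```bash
python3 - <<'E'
from look import *
plan(.6355,-.2454,.026,73.5)
E
```

```text
t 48.65 pos [ 614.1 -243.1  168.7] yawy 74.63 tilt [ 0.0329  0.0097 -0.9994] w 93.9 F [ 1.7 -3.6  0.2]
TURN 1.13 then shift mm [-17.1   1.3 143.3] | unturned [-17.1   0.9 143.3]
```

Emit:
send_rows --rows '[{"x": -0.004,"y": 0,"z": 0.005,"turn": 0.6,"grip": 0},{"x": -0.005,"y": 0,"z": 0.009,"turn": 0.5,"grip": 0},{"x": -0.005,"y": 0,"z": 0.011,"turn": 0,"grip": 0},{"x": -0.003,"y": 0,"z": 0.012,"turn": 0,"grip": 0},{"x": 0,"y": 0,"z": 0.012,"turn": 0,"grip": 0},{"x": 0,"y": 0,"z": 0.012,"turn": 0,"grip": 0},{"x": 0,"y": 0,"z": 0.011,"turn": 0,"grip": 0},{"x": 0,"y": 0,"z": 0.008,"turn": 0,"grip": 0},{"x": 0,"y": 0,"z": 0.004,"turn": 0,"grip": 0},{"x": 0,"y": 0,"z": 0,"turn": 0,"grip": 0}]'

```text
time: 49.48
position: [0.633, -0.2484, 0.072]
ee_rot: [0.451, 3.084, 0.024]
contact_force: [-0.5, 0.4, 0.6]
width: 0.0941
```

```bash
python3 - <<'E'
from look import *
plan(.6355,-.2454,.026,73.5);print(np.round(r.read_state()['qpos'],3))
E
```

```text
t 49.48 pos [ 633.  -248.4   72. ] yawy 73.36 tilt [ 0.027   0.0114 -0.9996] w 94.1 F [-0.5  0.4  0.6]
TURN -0.14 then shift mm [-0.5  2.7 46.1] | unturned [-0.5  2.7 46.1]
[ 0.014  0.924  0.609  1.578 -0.69   0.843  2.183]
```

Emit:
send_rows --rows '[{"x": 0,"y": 0.001,"z": 0.005,"turn": 0,"grip": 0},{"x": 0,"y": 0.001,"z": 0.008,"turn": 0,"grip": 0},{"x": 0,"y": 0.001,"z": 0.008,"turn": 0,"grip": 0},{"x": 0,"y": 0,"z": 0.008,"turn": 0,"grip": 0},{"x": 0,"y": 0,"z": 0.006,"turn": 0,"grip": 0},{"x": 0,"y": 0,"z": 0.004,"turn": 0,"grip": 0},{"x": 0,"y": 0,"z": 0.002,"turn": 0,"grip": 0},{"x": 0,"y": 0,"z": 0,"turn": 0,"grip": 0},{"x": 0,"y": 0,"z": 0,"turn": 0,"grip": 0},{"x": 0,"y": 0,"z": 0,"turn": 0,"grip": 0}]'

```text
time: 50.32
position: [0.6362, -0.2451, 0.0281]
ee_rot: [0.45, 3.081, 0.023]
contact_force: [0.4, 0.2, 0.3]
width: 0.0939
```

```bash
python3 - <<'E'
from look import *
plan(.6355,-.2454,.026,73.5);print(np.round(r.read_state()['qpos'],3))
E
```

```text
t 50.32 pos [ 636.2 -245.1   28.1] yawy 73.38 tilt [ 0.0295  0.0104 -0.9995] w 93.9 F [0.4 0.2 0.3]
TURN -0.12 then shift mm [ 0.6 -0.5  2.1] | unturned [ 0.6 -0.5  2.1]
[ 0.028  0.978  0.57   1.59  -0.73   0.773  2.209]
```

Emit:
send_rows --rows '[{"x": 0,"y": 0,"z": 0.001,"turn": 0,"grip": 0.1},{"x": 0,"y": 0,"z": 0.001,"turn": 0,"grip": 0.15},{"x": 0,"y": 0,"z": 0,"turn": 0,"grip": 0.2},{"x": 0,"y": 0,"z": 0,"turn": 0,"grip": 0.26},{"x": 0,"y": 0,"z": 0,"turn": 0,"grip": 0.32},{"x": 0,"y": 0,"z": 0,"turn": 0,"grip": 1},{"x": 0,"y": 0,"z": 0,"turn": 0,"grip": 1},{"x": 0,"y": 0,"z": 0,"turn": 0,"grip": 1},{"x": 0,"y": 0,"z": 0,"turn": 0,"grip": 1},{"x": 0,"y": 0,"z": 0,"turn": 0,"grip": 1}]' --squeeze 40

```text
time: 51.15
position: [0.637, -0.2458, 0.0273]
ee_rot: [0.45, 3.079, 0.021]
contact_force: [0.4, -0.5, -0.2]
width: 0.0658
```

```bash
python3 - <<'E'
from look import *
plan(.6478,-.078,.13,101.1);print(np.round(r.read_state()['qpos'],3))
E
```

```text
t 51.15 pos [ 637.  -245.8   27.3] yawy 73.38 tilt [ 0.0316  0.009  -0.9995] w 65.8 F [ 0.4 -0.5 -0.2]
TURN -27.72 then shift mm [ -46.2  162.8 -100.8] | unturned [  34.8  165.7 -100.8]
[ 0.028  0.979  0.569  1.59  -0.731  0.769  2.21 ]
```

Emit:
send_rows --rows '[{"x": 0,"y": 0,"z": -0.003,"turn": 0,"grip": 1},{"x": 0,"y": 0,"z": -0.006,"turn": 0,"grip": 1},{"x": 0,"y": 0,"z": -0.01,"turn": 0,"grip": 1},{"x": 0,"y": 0,"z": -0.012,"turn": 0,"grip": 1},{"x": 0,"y": 0,"z": -0.014,"turn": 0,"grip": 1},{"x": 0,"y": 0,"z": -0.014,"turn": -1,"grip": 1},{"x": 0,"y": 0.005,"z": -0.014,"turn": -2,"grip": 1},{"x": 0,"y": 0.01,"z": -0.012,"turn": -3,"grip": 1},{"x": 0,"y": 0.014,"z": -0.008,"turn": -3,"grip": 1},{"x": 0,"y": 0.014,"z": -0.003,"turn": -3,"grip": 1}]'

```text
time: 51.98
position: [0.6401, -0.2053, 0.1345]
ee_rot: [0.106, 3.11, 0.012]
contact_force: [-0.0, 0.1, -3.2]
width: 0.0659
```

```bash
python3 - <<'E'
from look import *
plan(.6478,-.078,.13,101.1);print(np.round(r.read_state()['qpos'],3))
E
```

```text
t 51.98 pos [ 640.1 -205.3  134.5] yawy 86.09 tilt [ 0.03    0.0069 -0.9995] w 65.9 F [-0.   0.1 -3.2]
TURN -15.01 then shift mm [-31.9 123.4   5.6] | unturned [  1.2 127.5   5.6]
[-0.058  0.826  0.61   1.573 -0.589  0.905  2.266]
```

Emit:
send_rows --rows '[{"x": 0,"y": 0.012,"z": 0,"turn": -3,"grip": 1},{"x": -0.001,"y": 0.012,"z": 0,"turn": -3,"grip": 1},{"x": -0.002,"y": 0.012,"z": 0,"turn": -3,"grip": 1},{"x": -0.003,"y": 0.012,"z": 0,"turn": -2.5,"grip": 1},{"x": -0.003,"y": 0.012,"z": 0,"turn": -1.5,"grip": 1},{"x": -0.003,"y": 0.011,"z": 0,"turn": 0,"grip": 1},{"x": -0.003,"y": 0.01,"z": 0,"turn": 0,"grip": 1},{"x": -0.002,"y": 0.008,"z": 0,"turn": 0,"grip": 1},{"x": -0.001,"y": 0.004,"z": 0,"turn": 0,"grip": 1},{"x": 0,"y": 0,"z": 0,"turn": 0,"grip": 1}]'

```text
time: 52.82
position: [0.6529, -0.0875, 0.1426]
ee_rot: [-0.313, 3.088, 0.018]
contact_force: [-1.3, -0.1, -4.1]
width: 0.0658
```

```bash
python3 - <<'E'
from look import *
plan(.6478,-.078,.03,101.1);print(np.round(r.read_state()['qpos'],3))
p,d=r.capture('wrist');cv2.imwrite('pics/w_p3.png',p)
E
```

```text
t 52.82 pos [652.9 -87.5 142.6] yawy 101.59 tilt [ 0.0367  0.0154 -0.9992] w 65.8 F [-1.3 -0.1 -4.1]
TURN 0.49 then shift mm [  7.5   9.4 112.5] | unturned [  7.4   9.5 112.5]
[-0.214  0.78   0.555  1.616 -0.539  0.866  2.33 ]
```

View pics/w_p3.png

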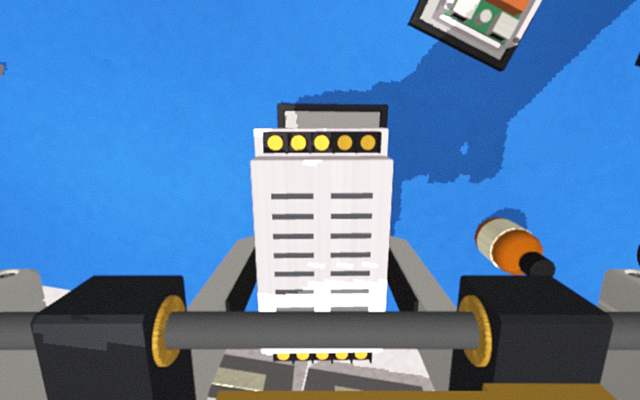

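The power supply is held square with its tray, and the bottle (515,250) is clear. I lower it.

Emit:
send_rows --rows '[{"x": 0.001,"y": 0.002,"z": 0.004,"turn": 0.4,"grip": 1},{"x": 0.001,"y": 0.002,"z": 0.007,"turn": 0,"grip": 1},{"x": 0.001,"y": 0.002,"z": 0.009,"turn": 0,"grip": 1},{"x": 0.001,"y": 0.002,"z": 0.01,"turn": 0,"grip": 1},{"x": 0.001,"y": 0,"z": 0.01,"turn": 0,"grip": 1},{"x": 0,"y": 0,"z": 0.01,"turn": 0,"grip": 1},{"x": 0,"y": 0,"z": 0.008,"turn": 0,"grip": 1},{"x": 0,"y": 0,"z": 0.005,"turn": 0,"grip": 1},{"x": 0,"y": 0,"z": 0.002,"turn": 0,"grip": 1},{"x": 0,"y": 0,"z": 0,"turn": 0,"grip": 1}]'

```text
time: 53.7
position: [0.6458, -0.0851, 0.0679]
ee_rot: [-0.29, 3.095, 0.013]
contact_force: [0.4, 0.1, -3.3]
width: 0.0657
```

```bash
python3 - <<'E'
from look import *
plan(.6478,-.078,.03,101.1);print(np.round(r.read_state()['qpos'],3))
E
```

```text
t 53.7 pos [645.8 -85.1  67.9] yawy 100.72 tilt [ 0.0322  0.0115 -0.9994] w 65.7 F [ 0.4  0.1 -3.3]
TURN -0.38 then shift mm [-2.   6.3 38. ] | unturned [-2.   6.4 38. ]
[-0.189  0.865  0.496  1.677 -0.603  0.726  2.37 ]
```

Emit:
send_rows --rows '[{"x": -0.001,"y": 0.002,"z": 0.002,"turn": -0.3,"grip": 1},{"x": -0.001,"y": 0.002,"z": 0.004,"turn": 0,"grip": 1},{"x": 0,"y": 0.002,"z": 0.005,"turn": 0,"grip": 1},{"x": 0,"y": 0,"z": 0.005,"turn": 0,"grip": 1},{"x": 0,"y": 0,"z": 0.005,"turn": 0,"grip": 1},{"x": 0,"y": 0,"z": 0.003,"turn": 0,"grip": 1},{"x": 0,"y": 0,"z": 0.001,"turn": 0,"grip": 1},{"x": 0,"y": 0,"z": 0,"turn": 0,"grip": 1},{"x": 0,"y": 0,"z": 0,"turn": 0,"grip": 1},{"x": 0,"y": 0,"z": 0,"turn": 0,"grip": 1}]'

```text
time: 54.53
position: [0.6492, -0.0779, 0.0417]
ee_rot: [-0.3, 3.091, 0.012]
contact_force: [-0.4, 0.0, -3.1]
width: 0.0657
```

```bash
python3 - <<'E'
from look import *
plan(.6478,-.078,.03,101.1);print(np.round(r.read_state()['qpos'],3))
p,d=r.capture('wrist');cv2.imwrite('pics/w_p4.png',p)
E
```

```text
t 54.53 pos [649.2 -77.9  41.7] yawy 101.09 tilt [ 0.0353  0.011  -0.9993] w 65.7 F [-0.4  0.  -3.1]
TURN -0.01 then shift mm [ 1.9  0.1 11.7] | unturned [ 1.9  0.1 11.7]
[-0.186  0.9    0.47   1.682 -0.626  0.681  2.383]
```

View pics/w_p4.png

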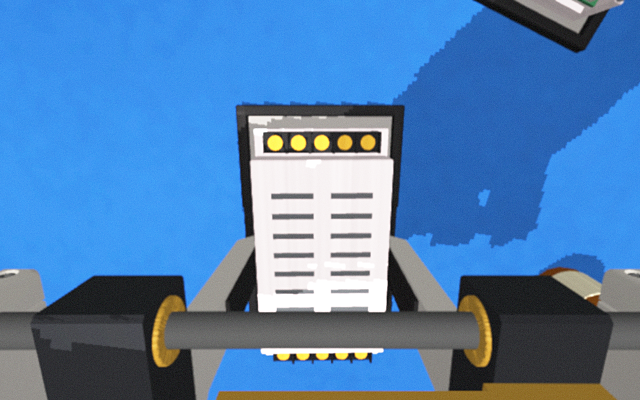

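Emit:
send_rows --rows '[{"x": 0.001,"y": 0,"z": 0.003,"turn": 0,"grip": 1},{"x": 0.001,"y": 0,"z": 0.003,"turn": 0,"grip": 1},{"x": 0,"y": 0,"z": 0.002,"turn": 0,"grip": 1},{"x": 0,"y": 0,"z": 0.001,"turn": 0,"grip": 1},{"x": 0,"y": 0,"z": 0.001,"turn": 0,"grip": 1},{"x": 0,"y": 0,"z": 0.001,"turn": 0,"grip": 1},{"x": 0,"y": 0,"z": 0.001,"turn": 0,"grip": 1},{"x": 0,"y": 0,"z": 0.001,"turn": 0,"grip": 1},{"x": 0,"y": 0,"z": 0.001,"turn": 0,"grip": 1},{"x": 0,"y": 0,"z": 0.001,"turn": 0,"grip": 1}]'

```text
time: 55.42
position: [0.6482, -0.0786, 0.0305]
ee_rot: [-0.298, 3.089, 0.015]
contact_force: [-1.1, 0.4, 6.2]
width: 0.0657
```

```bash
python3 - <<'E'
from planefit import *
plan(.6478,-.078,.03,101.1);print(np.round(r.read_state()['qpos'],3))
pf((265,380,165,255))
E
```

```text
t 55.42 pos [648.2 -78.6  30.5] yawy 101.03 tilt [ 0.0373  0.0136 -0.9992] w 65.7 F [-1.1  0.4  6.2]
TURN -0.07 then shift mm [0.3 0.6 0.5] | unturned [0.3 0.6 0.5]
[-0.176  0.912  0.455  1.689 -0.638  0.658  2.396]
slope x,y [ 0.0014 -0.011 ] z at [ 0.6197 -0.0837] 0.0329 9332 rms 0.00048
```

The PSU is in contact (+6 N against a -3.3 N carried weight), with top-plane slopes at or below 1.1% and z 0.033. I release it.

Emit:
send_rows --rows '[{"x": 0,"y": 0,"z": 0.001,"turn": 0,"grip": 1},{"x": 0,"y": 0,"z": 0.001,"turn": 0,"grip": 1},{"x": 0,"y": 0,"z": 0,"turn": 0,"grip": 1},{"x": 0,"y": 0,"z": 0,"turn": 0,"grip": 0.25},{"x": 0,"y": 0,"z": 0,"turn": 0,"grip": 0.2},{"x": 0,"y": 0,"z": 0,"turn": 0,"grip": 0.12},{"x": 0,"y": 0,"z": 0,"turn": 0,"grip": 0.08},{"x": 0,"y": 0,"z": -0.004,"turn": 0,"grip": 0.08},{"x": 0,"y": 0,"z": -0.008,"turn": 0,"grip": 0.08},{"x": 0,"y": 0,"z": -0.012,"turn": 0,"grip": 0.08}]' --squeeze 4

```text
time: 56.3
position: [0.6478, -0.0792, 0.0523]
ee_rot: [-0.298, 3.089, 0.014]
contact_force: [-1.5, 0.7, -0.2]
width: 0.0866
```

Emit:
send_rows --rows '[{"x": 0,"y": 0,"z": -0.015,"turn": 0,"grip": 0.05},{"x": 0,"y": 0,"z": -0.02,"turn": 0,"grip": 0},{"x": 0,"y": 0,"z": -0.02,"turn": 0,"grip": 0},{"x": 0,"y": 0,"z": -0.02,"turn": 0,"grip": 0},{"x": 0,"y": 0,"z": -0.02,"turn": 0,"grip": 0},{"x": 0,"y": 0,"z": -0.02,"turn": 0,"grip": 0},{"x": 0,"y": 0,"z": -0.02,"turn": 0,"grip": 0},{"x": 0.005,"y": -0.01,"z": -0.015,"turn": 0,"grip": 0},{"x": 0.005,"y": -0.02,"z": -0.01,"turn": 0,"grip": 0},{"x": 0,"y": -0.02,"z": -0.01,"turn": 0,"grip": 0}]'

```text
time: 57.13
position: [0.6408, -0.1288, 0.2422]
ee_rot: [-0.306, 3.08, 0.017]
contact_force: [-0.1, -0.3, -0.5]
width: 0.094
```

```bash
python3 - <<'E'
from look import *
plan(.6,-.25,.25,101.1);print(np.round(r.read_state()['qpos'],3))
p,d=r.capture('wrist');cv2.imwrite('pics/w_p5.png',p)
p,d=r.capture('top');cv2.imwrite('pics/t_p5.png',cv2.resize(p[60:260,160:460],None,fx=2.6,fy=2.6))
E
```

```text
t 57.13 pos [ 640.8 -128.8  242.2] yawy 101.36 tilt [ 0.0454  0.0153 -0.9989] w 94.0 F [-0.1 -0.3 -0.5]
TURN 0.26 then shift mm [  62.9 -111.1  -11.5] | unturned [  63.4 -110.8  -11.5]
[-0.185  0.666  0.62   1.541 -0.464  1.04   2.328]
```

View pics/w_p5.png

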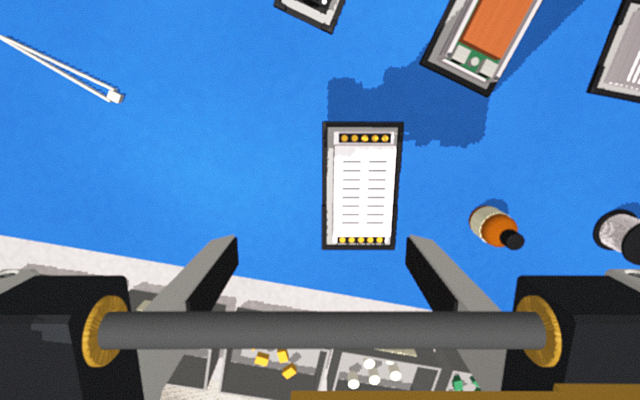

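View pics/t_p5.png

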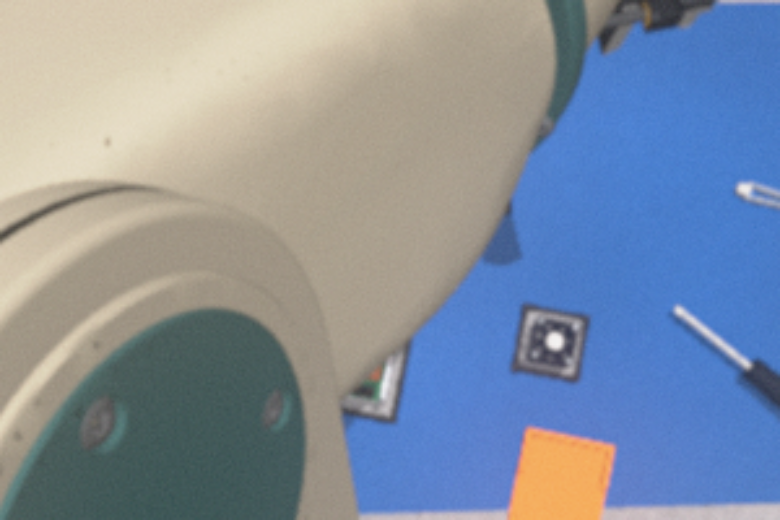

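The PSU is in its tray at (362,190). I move the arm aside so the top camera can do the final checks.

Emit:
send_rows --rows '[{"x": 0.005,"y": -0.02,"z": -0.005,"turn": 0,"grip": 0},{"x": 0.01,"y": -0.025,"z": -0.005,"turn": 0,"grip": 0},{"x": 0.01,"y": -0.03,"z": 0,"turn": 0,"grip": 0},{"x": 0.01,"y": -0.03,"z": 0,"turn": 0,"grip": 0},{"x": 0.01,"y": -0.03,"z": 0,"turn": 0,"grip": 0},{"x": 0.01,"y": -0.03,"z": 0,"turn": 0,"grip": 0},{"x": 0.01,"y": -0.03,"z": 0,"turn": 0,"grip": 0},{"x": 0.01,"y": -0.025,"z": 0,"turn": 0,"grip": 0},{"x": 0.005,"y": -0.015,"z": 0,"turn": 0,"grip": 0},{"x": 0,"y": -0.005,"z": 0,"turn": 0,"grip": 0}]'

```text
time: 58.07
position: [0.6107, -0.3745, 0.2432]
ee_rot: [-0.318, 3.078, 0.037]
contact_force: [-0.6, -0.7, -0.5]
width: 0.0935
```

```bash
cat > chk.py <<'E'
from look import *
plan(.5,-.45,.25,101.1);print(np.round(r.read_state()['qpos'],3))
p,d=r.capture('top');cv2.imwrite('pics/t_end%s.png'%sys.argv[1],cv2.resize(p[60:260,160:460],None,fx=2.6,fy=2.6)); P=cloud('top',d)
for n,lo,hi,b in [('sink',.02,.045,(205,260,165,230)),('fan',.02,.045,(350,395,170,215)),('cpu',.022,.045,(270,330,160,230)),('psu',.015,.045,(300,365,75,155)),('flux',.04,.09,(255,285,90,130)),('reel',.02,.06,(180,225,95,140))]:
    mm=((P[...,2]>lo)&(P[...,2]<hi)&(d>0)); k=np.zeros_like(mm);k[b[2]:b[3],b[0]:b[1]]=1; mm&=k
    q=P[mm]
    if len(q)>5: rr=cv2.minAreaRect((q[:,:2]*1000).astype(np.float32)); print(n,mm.sum(),np.round(np.hstack([rr[0],rr[1],rr[2]]),1),np.round(np.percentile(q[:,2],[5,50,95]),4))
E
python3 chk.py 1
```

```text
t 58.07 pos [ 610.7 -374.5  243.2] yawy 101.81 tilt [ 0.0447  0.0289 -0.9986] w 93.5 F [-0.6 -0.7 -0.5]
TURN 0.71 then shift mm [122.7 -52.6 -13.9] | unturned [123.3 -51.1 -13.9]
[ 0.248  0.766  0.577  1.317 -0.479  1.173  2.655]
sink 526 [446.  179.6  70.2  50.4   0. ] [0.0212 0.0306 0.0351]
cpu 866 [451.6   8.8  60.3  99.6  77.6] [0.0229 0.0325 0.0356]
psu 1350 [646.4 -78.  130.8  66.7  11.3] [0.0215 0.0324 0.0353]
flux 194 [655.5  78.9  33.9  33.7  86. ] [0.0424 0.0523 0.0763]
reel 415 [638.7 245.8  53.4  52.9  60.6] [0.041  0.0447 0.0473]
```

View pics/t_end1.png

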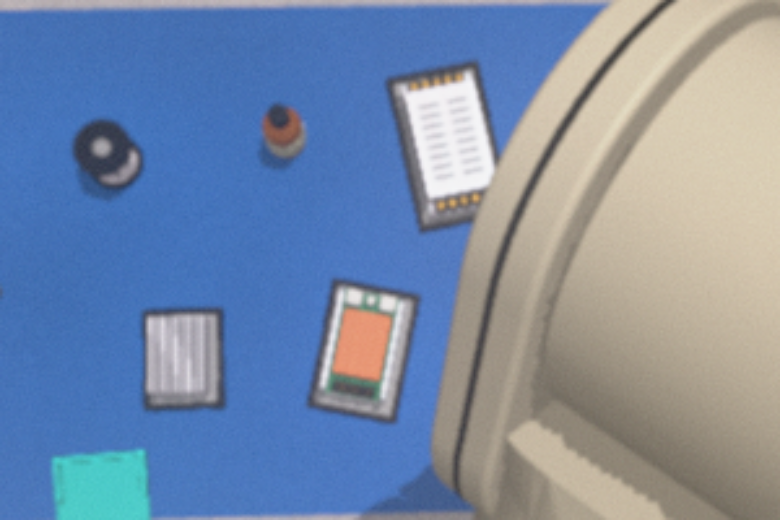

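```bash
python3 -c "
from h import *
print(r.job_done()); print(r.read_state()['time'])"
```

```text
the job is handed in; nothing more can be done
None
the job is handed in; nothing more can be done
```

I took the stack apart in the order asked (fan, heat sink, processor module, power supply). Each part was lowered into its matching grey-floored tray before I opened the gripper. I handed the job in at about 58 s; no verdict was reported.

| Part | Measured centre (mm) | Tray recess centre (mm) | Yaw vs tray |
|---|---|---|---|
| Fan | (451.6, -170.8) | (452, -171) | looks square in the pictures |
| Heat sink | (446.0, 179.6) | (444.5, 179) | within 0.5° |
| Processor module | (451.6, 8.8) | (448.7, 8) | within 0.5° |
| Power supply | (646.4, -78.0) | (647.8, -78) | within 0.5° |

- **Flatness:** the tops are at about 31–33 mm, which fits parts flat on the recess floor. Before release, plane fits on the processor module and the power supply showed about 1% slope or less.
- **Bottle and reel:** both still stand where they were in the last top view.

These checks were weaker or disagreed:
- **Fan yaw:** the depth fit read 75.7° against about 78° for the tray. It was coarse, and the pictures show the fan square. The arm hid the fan from the top camera in the last check; it was last seen, undisturbed, just before that.
- **Tool tilt:** the tool drifted by up to about 0.05 rad, and joint 6 reached its lower range end while placing the processor module. That module sits about 3 mm off centre, within its 7 mm clearance.
- **Module contact force:** there was no clear press-down force on the processor module. I judged contact from the lost weight reading and the level lid.

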